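Fetch the hemmed-in lid and close the coffee pot

TASK

The red lid is hemmed in by three upturned glass jars: first set all three jars over on the wooden board, still upturned, leaving the lid where it lies. Then close the white enamel coffee pot with the red lid, and only after that put each jar back, upturned, in the middle of the coaster of its own colour. Do not tip over a jar on the way, and leave the wooden tamper alone.

Things in the scene. Friction and masses are not known exactly. Their poses are not given: they have to be found in the camera images.
- jar_green_mid (a point): green glass jar, upturned (mouth down, flat base up), round, 62 mm diameter and 90 mm high (52 mm diameter over the lowest 12 mm), about 180 g. The point is at its centre, 45 mm above its mouth; z points up. Starts on the coaster of its colour. The jars stand in a triangle round the lid, each about 76 mm from it; fingers find room on either side, square to the line from jar to lid.
- jar_amber_mid (a point): amber (yellow) glass jar, upturned (mouth down, flat base up), round, 62 mm diameter and 90 mm high (52 mm diameter over the lowest 12 mm), about 180 g. The point is at its centre, 45 mm above its mouth; z points up. Starts on the coaster of its colour. The jars stand in a triangle round the lid, each about 76 mm from it; fingers find room on either side, square to the line from jar to lid.
- jar_blue_mid (a point): blue glass jar, upturned (mouth down, flat base up), round, 62 mm diameter and 90 mm high (52 mm diameter over the lowest 12 mm), about 180 g. The point is at its centre, 45 mm above its mouth; z points up. Starts on the coaster of its colour. The jars stand in a triangle round the lid, each about 76 mm from it; fingers find room on either side, square to the line from jar to lid.
- coaster_green: green round coaster for the green jar, 80 mm diameter, 4 mm thick, fixed on a round grey mat (244 mm diameter, 3 mm thick) on the drainboard. Origin at the centre of its underside, so a jar standing on it has its centre 49 mm above this origin.
- coaster_amber: yellow round coaster for the amber jar, 80 mm diameter, 4 mm thick, fixed on a round grey mat (244 mm diameter, 3 mm thick) on the drainboard. Origin at the centre of its underside, so a jar standing on it has its centre 49 mm above this origin.
- coaster_blue: blue round coaster for the blue jar, 80 mm diameter, 4 mm thick, fixed on a round grey mat (244 mm diameter, 3 mm thick) on the drainboard. Origin at the centre of its underside, so a jar standing on it has its centre 49 mm above this origin.
- lid_mid (a point): red plastic lid, lying right way up on the grey mat amid the jars, about 50 g: a round cap 64 mm diameter and 16 mm thick, and beneath it a tapering plug 8 mm deep (38 mm diameter at the top, 28 mm at the bottom) on which it stands. The point is at the centre of the cap, 16 mm above the plug's foot and 8 mm above the cap's underside; z points up. It can be gripped across the cap once the jars are out of the way.
- pot_mouth (a point): small white enamel coffee pot, 75 mm high, belly 86 mm and neck 56 mm diameter, with a black folding handle (folded out, kept below 60 mm height) along its +x axis; stands firm and does not move. The point is at the centre of its mouth at rim height; the mouth is 50 mm across inside, and the lid's plug goes into it. Closed, the cap lies flat on the rim and the lid's point is 8 mm above this one.
- board: wooden board, the side area for the jars, 300 x 120 x 12 mm, fixed on the drainboard. Origin at the centre of its underside; x along its length, y across, top face 12 mm above the origin. Three jars fit in a row along it, 85 mm apart.
- tamper: light wooden tamper standing upright beyond the work, 60 mm diameter at the foot, 115 mm high, loose: leave it alone. Origin at the centre of its foot.
Things that resemble listed ones, but are neither listed nor needed, are in the scene too. What is shaped like the part that bears jar_blue_mid but pink is not meant. Of the things that look like the part that bears jar_green_mid, the largest one is meant.

How it is judged:
On the way, in this order (a step that is already met when the one before it is completed fails the run):
1. all three jars stand upturned on the wooden board while the lid still lies where it was (x of jar_green_mid in the frame of board between -0.14 and 0.14 m and y of jar_green_mid in the frame of board between -0.05 and 0.05 m and z of jar_green_mid in the frame of board between 0.051 and 0.063 m and angle between each of jar_green_mid, jar_amber_mid, jar_blue_mid's own z axis and vertical below 0.12 rad and x of jar_amber_mid in the frame of board between -0.14 and 0.14 m and y of jar_amber_mid in the frame of board between -0.05 and 0.05 m and z of jar_amber_mid in the frame of board between 0.051 and 0.063 m and x of jar_blue_mid in the frame of board between -0.14 and 0.14 m and y of jar_blue_mid in the frame of board between -0.05 and 0.05 m and z of jar_blue_mid in the frame of board between 0.051 and 0.063 m and distance of lid_mid from where it was at the start of the episode below 0.03 m), for 0.2 s.
2. the lid is seated on the coffee pot while the jars still stand on the board (horizontal distance between lid_mid and pot_mouth below 0.01 m and z of lid_mid in the frame of pot_mouth between 0.004 and 0.0115 m and angle between lid_mid's own z axis and vertical below 0.1 rad and x of jar_green_mid in the frame of board between -0.14 and 0.14 m and y of jar_green_mid in the frame of board between -0.05 and 0.05 m and z of jar_green_mid in the frame of board between 0.051 and 0.063 m and angle between each of jar_green_mid, jar_amber_mid, jar_blue_mid's own z axis and vertical below 0.12 rad and x of jar_amber_mid in the frame of board between -0.14 and 0.14 m and y of jar_amber_mid in the frame of board between -0.05 and 0.05 m and z of jar_amber_mid in the frame of board between 0.051 and 0.063 m and x of jar_blue_mid in the frame of board between -0.14 and 0.14 m and y of jar_blue_mid in the frame of board between -0.05 and 0.05 m and z of jar_blue_mid in the frame of board between 0.051 and 0.063 m), for 0.2 s.
At the end, for the whole second after the job is handed in: The lid lies flat on the pot's rim with its plug in the mouth (within 10 mm of centre, within 4 mm of full depth, tilt under 0.1 rad), and each jar stands upturned on the coaster of its own colour, within 13 mm of its centre, tilt under 0.1 rad; all at rest (horizontal distance between lid_mid and pot_mouth below 0.01 m and z of lid_mid in the frame of pot_mouth between 0.004 and 0.0115 m and angle between each of lid_mid, jar_green_mid, jar_amber_mid, jar_blue_mid's own z axis and vertical below 0.1 rad and horizontal distance between jar_green_mid and coaster_green below 0.013 m and z of jar_green_mid in the frame of coaster_green between 0.043 and 0.055 m and horizontal distance between jar_amber_mid and coaster_amber below 0.013 m and z of jar_amber_mid in the frame of coaster_amber between 0.043 and 0.055 m and horizontal distance between jar_blue_mid and coaster_blue below 0.013 m and z of jar_blue_mid in the frame of coaster_blue between 0.043 and 0.055 m and linear speed of each of jar_green, jar_amber, jar_blue, lid below 0.02 m/s); the robot touches nothing.
It fails at once if the green jar is tipped over (more than 0.5 rad) (angle between jar_green_mid's own z axis and vertical above 0.5 rad).
It fails at once if the amber jar is tipped over (more than 0.5 rad) (angle between jar_amber_mid's own z axis and vertical above 0.5 rad).
It fails at once if the blue jar is tipped over (more than 0.5 rad) (angle between jar_blue_mid's own z axis and vertical above 0.5 rad).
It fails at once if the wooden tamper is shifted by more than 30 mm (distance of tamper from where it was at the start of the episode above 0.03 m).
It also fails if it takes over 144 s, if anything falls off the work surface, if the arm or the gripper's body presses on something with over 40 N, if the wrist force passes 120 N, or if a joint passes its speed limit or range.

ROBOT

A 6-joint arm with a two-finger parallel gripper is mounted at the origin on the work surface. World frame = base frame: x ahead of the robot, y to its left, z up, the work surface at z = 0. Lengths are in m, angles in rad, forces in N, time in s.
With the tool pointing down it reaches from about 0.375 to 0.9 m from the base axis. Payload 3.1 kg.
Tool frame: the origin (TCP) lies between the finger pads; the fingertips stand robot.tip_extent ahead of it and the grasp point (between the pads) lies 3 mm ahead of it (robot.tip_extent is the distance from the TCP to the fingertips, in m); z points along the fingers, x is the direction in which the jaws open and shut, and the axes are right-handed (so a half turn about z gives the same grasp; the last joint's range is limited). The gripper opens to 87 mm and grips with 3 to 60 N. Pads are 19 mm wide; open, the fingers measure 117 mm over their backs; the gripper's body (75 mm by 190 mm) begins 51 mm behind the grasp point.
Start: joints at [-1.458, 0.527, 1.433, -0, 1.181, -0.178], TCP at [0.179, -0.599, 0.245] pointing down, gripper open.
Joint ranges: [-3.08, 3.08], [-0.75, 2.2], [0.22, 2.44], [-1.43, 4.57], [0, 2.65], [-2.85, 2.85]. Speed limits (rad/s): [2.79, 2.79, 3.14, 3.14, 3.14, 3.14].

INTERFACE

Orientations are given as a unit quaternion [x, y, z, w].
In Python, from rig import robot, cams gives the robot as it stands.
- The arm moves only by the tool carry_out, never from a script. Its argument "steps" is a list of rows, each a list of 3 entries, a list of its own where there are three numbers: the shift along the world's x, y, z in cm, then the turn about the world's z in degrees, then the closure, from 0 (fully open) to 1 (shut). In form: [[[dx, dy, dz], spin, fingers], ...]. A call has 1 to 10 rows; each row shifts and turns the pose as measured when the row begins; what a row does not reach is not made up. A row lasts 1/10 s, in which the tool goes at most 50 mm and 8.59 degrees, less where a joint would pass 70% of its speed; a pose out of reach is approached as far as the arm can. A call with a gripper value outside its range is refused whole. The fingers move at their own pace and stop on an object; "squeeze" is the grip in N (left out, the last holds). Time passes only in rows, so rows that do not move let the fingers close. It gives the time, the measured TCP pose, the force and the opening at its end, in the units of the state.
- robot.get_obs(): the state, without advancing time (a new reading comes with each control period).
- cams.camera(name): name is "scene" or "top"; returns a dict with "pixels" (480x640x3 uint8, red, green, blue), "fx", "fy", "cx", "cy" (pixels), "eye" and "rotation" of the camera in the world. Camera axes: x right, y up, looking along -z (the intrinsics and any distortion apply to the point x, -y, -z); pixel columns grow to the right and rows downward; lengths in m; the calibration is good to about 2 mm. A picture is of the moment at which its call begins. There is no depth.
- robot.hand_in(): hands the job in, once; it reports no verdict.
The state is a dict: "time": time; "q": joint angles; "joint_velocities": joint speeds; "joint_torque": joint torques, N m; "position": TCP position; "tool_rot": TCP orientation; "ft_force": force on the tool from outside, world axes, zero at the start; "moment": the same for the moment, N m; "grip_width": finger opening in m.
Only numpy, scipy, OpenCV 4.12 (cv2) and the standard library are available. Lean on these libraries where they do the work, as an engineer would, in place of code of your own. Each camera call takes 0.05 s, during which the arm holds its last target. There are 200 camera calls.

## Working session

There is one attempt and no reset: what is moved stays moved. The work goes in short steps, Python scripts to look and compute and a tool call to move; the robot and the scene stay as the last step left them, time stands still between calls to the robot, and variables do not carry over. Pictures are saved under pics/ and viewed, about 12 in all and at most 16, crops included, and the job is handed in when it is done.

Besides the shell and the picture viewer there is one more tool, called after ">>>" by a JSON object that holds its "api" and its "payload". carry_out: Moves the arm, as the interface text tells. Its arguments: {"type":"object","properties":{"steps":{"type":"array"},"squeeze":{"type":"number"}},"required":["steps"]}

```bash
mkdir -p pics; ls
cat > h.py <<'E'
import numpy as np, cv2
from rig import robot, cams
def grab(n,save=None):
    c=cams.camera(n)
    if save: cv2.imwrite(f'pics/{save}.png',c['pixels'][:,:,::-1])
    return c
def ray(c,u,v):
    d=np.array([(u-c['cx'])/c['fx'],-(v-c['cy'])/c['fy'],-1.0]); 
    return np.array(c['eye']),np.array(c['rotation'])@d
def onplane(c,u,v,z):
    e,d=ray(c,u,v); return e+d*(z-e[2])/d[2]
def proj(c,p):
    q=np.array(c['rotation']).T@(np.array(p)-np.array(c['eye']))
    return c['cx']+c['fx']*q[0]/-q[2], c['cy']-c['fy']*q[1]/-q[2]
E
python3 - <<'E'
from h import *
for n in('top','scene'):
    c=grab(n,n+'0'); print({k:(v if k!='pixels' else 0) for k,v in c.items()})
o=robot.get_obs(); print(o,robot.tip_extent)
E
```

```text
pics
{'pixels': 0, 'fx': 608.0136799668418, 'fy': 608.0136799668418, 'cx': 311.69699265408883, 'cy': 241.09519846800083, 'eye': array([0.44611731, 0.04268637, 1.25113877]), 'rotation': array([-0.02767601,  0.03045376,  0.71596246, -0.69692493])}
{'pixels': 0, 'fx': 532.9956869853099, 'fy': 532.9956869853099, 'cx': 325.1691226466492, 'cy': 243.44008345698296, 'eye': array([ 1.09831495, -0.22262978,  0.77763825]), 'rotation': array([0.29479456, 0.19487373, 0.49383218, 0.79451254])}
{'time': 0.1, 'q': array([-1.45848701e+00,  5.28405086e-01,  1.43377350e+00, -9.78814128e-06,
        1.18142525e+00, -1.78519770e-01]), 'joint_velocities': array([ 0.000596  , -0.00277539, -0.00362827,  0.00108101, -0.00029438,
       -0.00015959]), 'joint_torque': array([-5.90346390e-04, -4.40986490e+01, -1.77150321e+01,  6.35510869e-02,
        5.34276443e-02, -3.32276056e-05]), 'position': array([ 0.17915931, -0.59811854,  0.24365008]), 'tool_rot': array([ 8.02106247e-01, -5.97180506e-01, -6.90438087e-04, -7.31111968e-04]), 'ft_force': array([ 0.1876444 , -0.44843569, -0.14567626]), 'moment': array([-0.00064938, -0.00552185, -0.00217593]), 'grip_width': 0.08712206117686933} 0.022
```

View pics/top0.png

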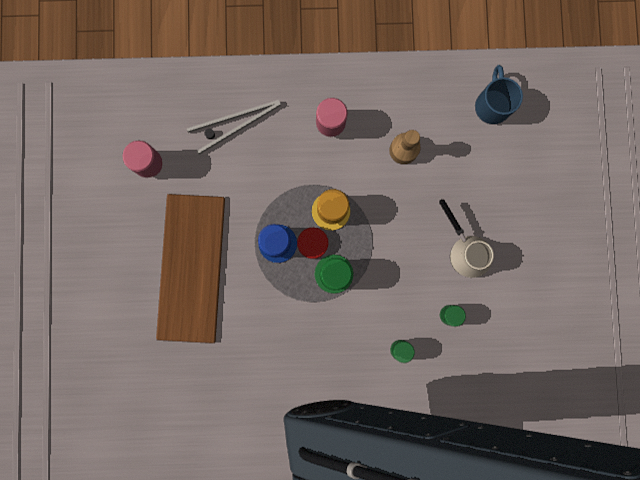

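View pics/scene0.png

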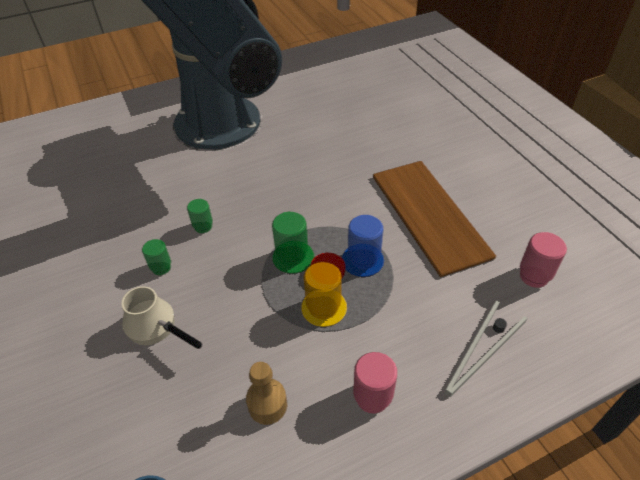

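```bash
cat >> h.py <<'E'
from scipy.spatial.transform import Rotation as Rn
_g=grab
def grab(n,save=None):
    c=dict(_g(n,save)); c['rotation']=Rn.from_quat(c['rotation']).as_matrix(); return c
E
python3 - <<'E'
from h import *
t=grab('top');s=grab('scene')
print(onplane(t,320,240,0),onplane(t,320,140,0), onplane(t,420,240,0))
for n,c,boxes in(('top',t,(240,170,390,310)),('scene',s,(250,190,410,340))):
    x0,y0,x1,y1=boxes; im=c['pixels'][y0:y1,x0:x1,::-1]
    cv2.imwrite(f'pics/c_{n}.png',cv2.resize(im,None,fx=5 if n=='top' else 4.5,fy=5 if n=='top' else 4,interpolation=cv2.INTER_CUBIC)[:600,:800] if 0 else cv2.resize(im,None,fx=4,fy=4,interpolation=cv2.INTER_CUBIC))
    hsv=cv2.cvtColor(c['pixels'],cv2.COLOR_RGB2HSV)
    pts=dict(top=dict(g=(336,273),a=(333,206),b=(277,241),lid=(313,243),pot=(478,255),board=(195,270)),scene=dict(g=(290,222),g2=(290,240),a=(322,275),a2=(322,295),b=(365,226),b2=(365,243),lid=(328,267),pot=(140,298),board=(430,215)))[n]
    for k,(u,v) in pts.items(): print(n,k,hsv[v,u],c['pixels'][v,u])
E
```

```text
[0.55096575 0.01916807 0.        ] [ 7.60976928e-01  1.32473093e-02 -2.22044605e-16] [ 0.54542384 -0.18737521  0.        ]
top g [ 67 165  96] [34 96 48]
top a [ 18 183 163] [163 117  46]
top b [112 172 135] [ 44  67 135]
top lid [  1 214  81] [81 16 13]
top pot [ 18  42 110] [110 103  92]
top board [ 12 148 105] [105  69  44]
scene g [ 66 151 118] [ 48 118  62]
scene g2 [ 69 160  67] [25 67 37]
scene a [ 19 255 163] [163 101   0]
scene a2 [ 21 238 117] [117  84   8]
scene b [112 144 159] [ 69  93 159]
scene b2 [112 157  91] [35 49 91]
scene lid [ 19 252 165] [165 103   2]
scene pot [21 45 90] [90 85 74]
scene board [ 14 172 117] [117  76  38]
```

View pics/c_top.png

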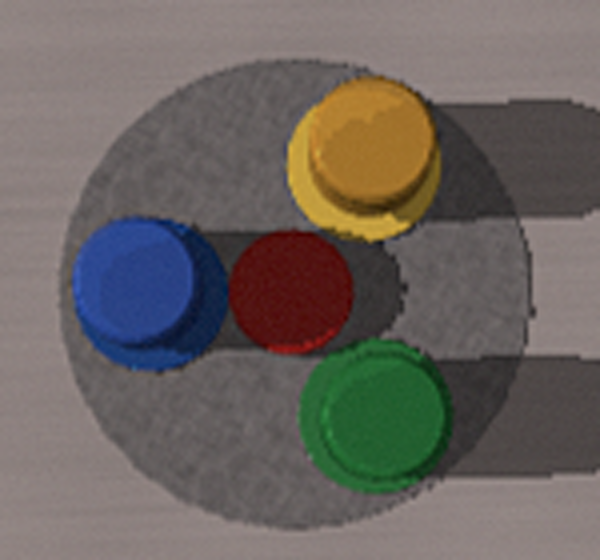

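View pics/c_scene.png

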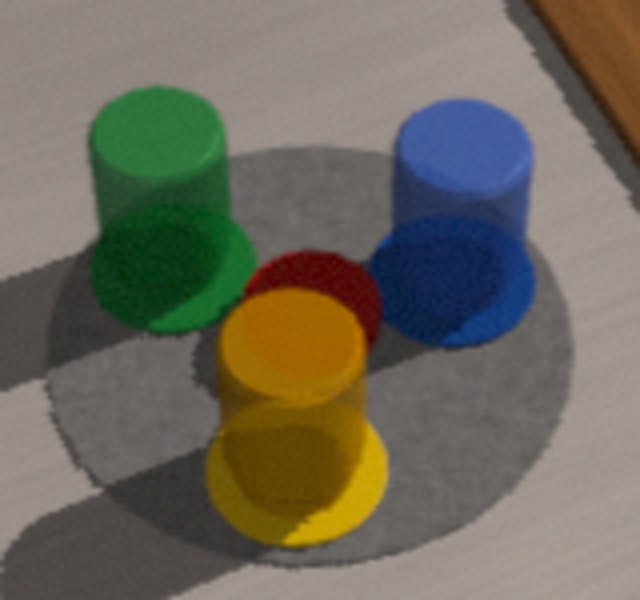

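Run:
```python
from h import *
t=grab('top');s=grab('scene')
r=lambda a:np.round(np.array(a)*1000,1)
def tri(a,b):
    e1,d1=ray(t,*a);e2,d2=ray(s,*b)
    k=np.linalg.lstsq(np.c_[d1,-d2],e2-e1,rcond=None)[0]
    p,q=e1+k[0]*d1,e2+k[1]*d2
    return r((p+q)/2),round(np.linalg.norm(p-q)*1000,1)
J=dict(g=((336,272),(289.5,223.2)),a=((332.7,204.4),(323,275.8)),b=((273.7,240.2),(366,226.5)))
for k,(a,b) in J.items(): print(k,'top',r(onplane(t,*a,.097)),'scene',r(onplane(s,*b,.097)),'tri',*tri(a,b))
for k,a in dict(g=(334,274.1),a=(331,211.3),b=(277.7,243.5)).items(): print('coaster',k,r(onplane(t,*a,.007)))
print('lid',r(onplane(t,312.8,242.8,.027)))
# board
hsv=cv2.cvtColor(t['pixels'],cv2.COLOR_RGB2HSV)
for n,c in(('top',t),('scene',s)):
    hsv=cv2.cvtColor(c['pixels'],cv2.COLOR_RGB2HSV)
    m=cv2.inRange(hsv,(8,110,60),(18,255,255)); 
    m[:, :150 if n=='top' else 365]=0; m[:,240 if n=='top' else 500:]=0; m[:150]=0; m[360:]=0
    m=cv2.morphologyEx(m,cv2.MORPH_OPEN,np.ones((3,3)))
    ct=max(cv2.findContours(m,0,2)[0],key=cv2.contourArea)[:,0]
    w=np.array([onplane(c,u,v,.012)[:2] for u,v in ct]).astype(np.float32)
    print('board',n,cv2.minAreaRect(w*1000))
    x0,y0=(430,190) if n=='top' else (110,270)
    im=c['pixels'][y0:y0+110,x0:x0+110,::-1]; cv2.imwrite(f'pics/pot_{n}.png',cv2.resize(im,(400,400) if 1 else 0,interpolation=cv2.INTER_CUBIC))
im=np.hstack([cv2.imread('pics/pot_top.png'),cv2.imread('pics/pot_scene.png')]);cv2.imwrite('pics/pots.png',im)
```

```text
g top [481.1  -7.6  97. ] scene [482.   -7.7  97. ] tri [481.2  -7.5  96.1] 0.3
a top [610.6  -5.2  97. ] scene [614.4  -5.8  97. ] tri [611.3  -5.   93. ] 1.0
b top [544.8 109.2  97. ] scene [549.9 108.7  97. ] tri [545.6 110.2  92.1] 1.8
coaster g [479.7  -7.3   7. ]
coaster a [609.1  -5.    7. ]
coaster b [545.5 106.3   7. ]
lid [543.4  34.4  27. ]
board top ((501.09747314453125, 285.5829162597656), (117.06804656982422, 296.9319152832031), 85.3221664428711)
board scene ((505.66278076171875, 281.8802185058594), (119.59331512451172, 301.34271240234375), 85.3031234741211)
```

View pics/pots.png

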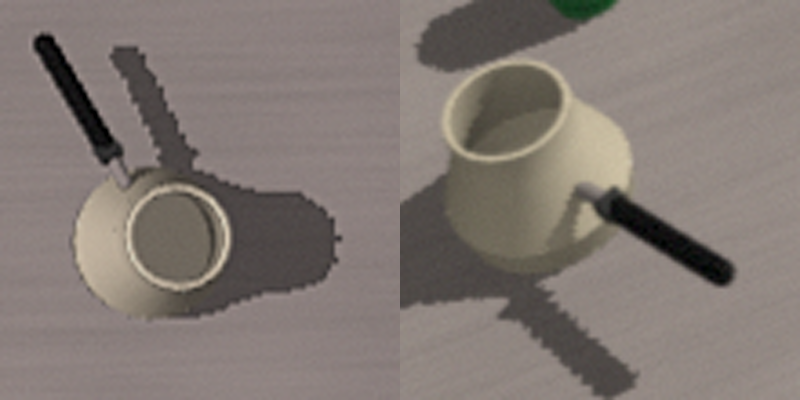

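In the top view the real jars are green at (336,272), amber at (333,204) and blue at (274,240), each on a coaster on the grey mat, with the lid at (313,243). 

Look-alikes:
- Two small green jars at (453,316) and (402,351).
- Two pink jars at (332,117) and (142,159).

The close crops confirm the choice. The tamper is at (405,148) and the pot mouth at about (479,255).

I'll start with blue.

>>> {"api": "carry_out", "payload": {"steps": [[[1.8,3.5,0],7.4,0],[[1.8,3.5,0],7.4,0],[[1.8,3.5,0],7.4,0],[[1.8,3.5,0],7.4,0],[[1.8,3.5,0],7.4,0],[[1.8,3.5,0],7.4,0],[[1.8,3.5,0],7.4,0],[[1.8,3.5,0],7.4,0],[[1.8,3.5,0],7.4,0],[[1.8,3.5,0],7.4,0]], "squeeze": 20}}

```text
time: 1.3
position: [0.3612, -0.2419, 0.2446]
tool_rot: [1.0, 0.027, 0.004, 0.002]
ft_force: [1.2, 0.3, -0.6]
grip_width: 0.0872
```

>>> {"api": "carry_out", "payload": {"steps": [[[1.8,3.5,0],0,0],[[1.8,3.5,0],0,0],[[1.8,3.5,0],0,0],[[1.8,3.5,0],0,0],[[1.8,3.5,0],0,0],[[1.8,3.5,0],0,0],[[1.8,3.5,0],0,0],[[1.8,3.5,0],0,0],[[1.8,3.5,0],0,0],[[0,0,0],0,0]]}}

```text
time: 2.3
position: [0.531, 0.0909, 0.247]
tool_rot: [1.0, 0.03, 0.008, 0.003]
ft_force: [0.7, 0.4, 0.1]
grip_width: 0.0868
```

```bash
cat >> h.py <<'E'
def st():
    o=robot.get_obs(); R=Rn.from_quat(o['tool_rot']).as_matrix()
    print('t %.1f'%o['time'],'p',np.round(o['position']*1000,1),'yaw %.1f'%np.degrees(np.arctan2(R[1,0],R[0,0])),'tilt %.3f'%np.arccos(-R[2,2]),'w %.1f'%(o['grip_width']*1000),'F',np.round(o['ft_force'],1),'q',np.round(o['q'],2))
    return o
E
python3 - <<'E'
from h import *
st()
t=grab('top');s=grab('scene')
E
```

```text
t 2.3 p [531.   90.9 247. ] yaw 3.5 tilt 0.018 w 86.8 F [0.7 0.4 0.1] q [-0.04  0.4   1.66 -0.    1.06 -0.09]
```

>>> {"api": "carry_out", "payload": {"steps": [[[1.5,1.9,-2],-3,0],[[0,0,-3],0,0],[[0,0,-3],0,0],[[0,0,0],0,0]]}}

```text
time: 2.8
position: [0.5429, 0.1023, 0.1661]
tool_rot: [1.0, -0.001, 0.007, 0.005]
ft_force: [-0.0, -0.1, -0.3]
grip_width: 0.087
```

Run:
```python
from h import *
st()
```

```text
t 2.8 p [542.9 102.3 166.1] yaw -0.1 tilt 0.017 w 87.0 F [-0.  -0.1 -0.3] q [-0.01  0.53  1.7  -0.01  0.89 -0.  ]
```

>>> {"api": "carry_out", "payload": {"steps": [[[0.3,0.8,-1],0,0],[[0,0,-2.5],0,0],[[0,0,-2.5],0,0],[[0,0,-2],0,0],[[0,0,-1],0,0],[[0,0,0],0,0]]}}

```text
time: 3.4
position: [0.5509, 0.1075, 0.0792]
tool_rot: [1.0, -0.004, 0.013, 0.005]
ft_force: [0.1, 0.9, 0.3]
grip_width: 0.0871
```

Run:
```python
from h import *
st()
s=grab('scene'); t=grab('top')
cv2.imwrite('pics/g1.png',np.hstack([cv2.resize(s['pixels'][150:350,250:450,::-1],(400,400)),cv2.resize(t['pixels'][140:340,200:400,::-1],(400,400))]))
```

```text
t 3.4 p [550.9 107.5  79.2] yaw -0.5 tilt 0.028 w 87.1 F [0.1 0.9 0.3] q [-0.    0.68  1.74 -0.02  0.7   0.02]
```

View pics/g1.png

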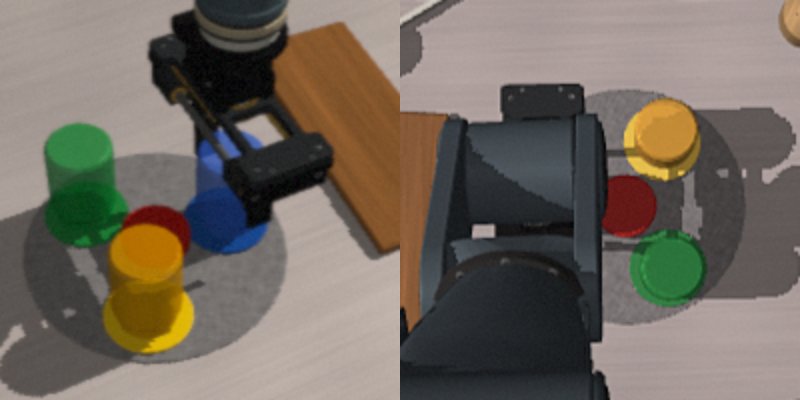

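>>> {"api": "carry_out", "payload": {"steps": [[[-0.4,0.2,-0.5],0,0],[[0,0,0],0,0],[[0,0,0],0,0.3],[[0,0,0],0,0.6],[[0,0,0],0,1],[[0,0,0],0,1],[[0,0,0],0,1],[[0,0,0],0,1],[[0,0,0],0,1],[[0,0,0],0,1]], "squeeze": 20}}

```text
time: 4.5
position: [0.5487, 0.1101, 0.0787]
tool_rot: [1.0, -0.004, 0.017, 0.005]
ft_force: [-1.0, 0.5, -0.3]
grip_width: 0.0616
```

Run:
```python
from h import *
st()
```

```text
t 4.5 p [548.7 110.1  78.7] yaw -0.4 tilt 0.036 w 61.6 F [-1.   0.5 -0.3] q [ 0.    0.68  1.75 -0.02  0.68  0.02]
```

>>> {"api": "carry_out", "payload": {"steps": [[[0,0,1],0,1],[[0,0,2],0,1],[[0,0,2.5],0,1],[[0,0,2.5],0,1],[[0,0,2],0,1],[[-1,3,0],0,1],[[-1,3.5,0],0,1],[[-1,3.5,0],0,1],[[-1,3.5,0],0,1],[[0,2,0],0,1]]}}

```text
time: 5.5
position: [0.5084, 0.2664, 0.1873]
tool_rot: [1.0, -0.008, 0.02, 0.005]
ft_force: [1.3, -0.5, -2.6]
grip_width: 0.0617
```

Run:
```python
from h import *
st()
```

```text
t 5.5 p [508.4 266.4 187.3] yaw -0.9 tilt 0.040 w 61.7 F [ 1.3 -0.5 -2.6] q [ 0.3   0.52  1.64 -0.03  0.94  0.33]
```

>>> {"api": "carry_out", "payload": {"steps": [[[-0.5,1.8,-2],0,1],[[0,0,-3],0,1],[[0,0,-3],0,1]]}}

```text
time: 5.8
position: [0.5067, 0.291, 0.1122]
tool_rot: [1.0, -0.005, 0.028, 0.001]
ft_force: [0.2, -0.2, -1.7]
grip_width: 0.0616
```

Run:
```python
from h import *
st()
```

```text
t 5.8 p [506.7 291.  112.2] yaw -0.6 tilt 0.055 w 61.6 F [ 0.2 -0.2 -1.7] q [ 0.34  0.64  1.68 -0.03  0.77  0.37]
```

>>> {"api": "carry_out", "payload": {"steps": [[[-0.3,-0.6,-0.8],0,1],[[0,0,-0.7],0,1],[[0,0,-0.5],0,1],[[0,0,0],0,1]]}}

```text
time: 6.2
position: [0.5017, 0.2837, 0.0901]
tool_rot: [1.0, -0.005, 0.025, 0.002]
ft_force: [0.1, 0.3, -2.1]
grip_width: 0.0615
```

Run:
```python
from h import *
st()
s=grab('scene')
st()
cv2.imwrite('pics/g2.png',s['pixels'][50:450,250:640,::-1])
```

```text
t 6.2 p [501.7 283.7  90.1] yaw -0.6 tilt 0.050 w 61.5 F [ 0.1  0.3 -2.1] q [ 0.33  0.67  1.71 -0.03  0.72  0.37]
t 6.2 p [502.1 283.9  90.5] yaw -0.6 tilt 0.051 w 61.6 F [ 0.6 -0.7 -1.5] q [ 0.33  0.67  1.71 -0.03  0.72  0.37]
```

View pics/g2.png

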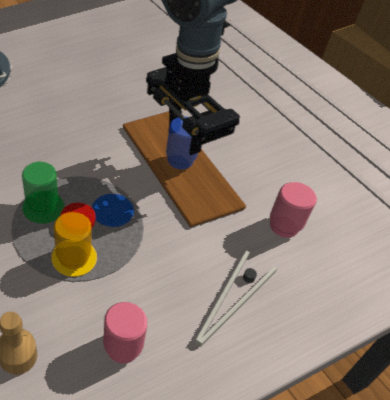

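>>> {"api": "carry_out", "payload": {"steps": [[[0,0,-0.4],0,1],[[0,0,-0.3],0,1],[[0,0,0],0,1]]}}

```text
time: 6.55
position: [0.5041, 0.2841, 0.0854]
tool_rot: [1.0, -0.006, 0.028, 0.001]
ft_force: [-0.5, 0.1, -1.8]
grip_width: 0.0612
```

Run:
```python
from h import *
st()
```

```text
t 6.5 p [504.1 284.1  85.4] yaw -0.6 tilt 0.056 w 61.2 F [-0.5  0.1 -1.8] q [ 0.33  0.68  1.71 -0.03  0.7   0.37]
```

>>> {"api": "carry_out", "payload": {"steps": [[[0,0,-0.2],0,1],[[0,0,-0.2],0,1]]}}

```text
time: 6.75
position: [0.5048, 0.2847, 0.0839]
tool_rot: [1.0, -0.006, 0.029, 0.001]
ft_force: [-4.0, -0.7, 21.8]
grip_width: 0.0617
```

Run:
```python
from h import *
st()
```

```text
t 6.8 p [504.8 284.7  83.9] yaw -0.7 tilt 0.058 w 61.7 F [-4.  -0.7 21.8] q [ 0.33  0.68  1.71 -0.03  0.7   0.37]
```

>>> {"api": "carry_out", "payload": {"steps": [[[0,0,0.1],0,0.5],[[0,0,0],0,0],[[0,0,0],0,0],[[0,0,0],0,0],[[0,0,2],0,0],[[0,0,3.5],0,0],[[0,0,4],0,0],[[0,0,3],0,0],[[0.6,-3,0],-8,0],[[0.6,-3,0],-8,0]]}}

```text
time: 7.75
position: [0.5165, 0.2262, 0.2144]
tool_rot: [0.989, -0.147, 0.029, 0.003]
ft_force: [0.6, -0.4, -0.8]
grip_width: 0.0869
```

>>> {"api": "carry_out", "payload": {"steps": [[[0.8,-2.7,0],-8.5,0],[[0.8,-2.7,0],-8.5,0],[[0.8,-2.7,0],-8.5,0],[[0.8,-2.7,0],-8.5,0],[[0.8,-2.7,0],-8.5,0],[[0.8,-2.7,0],-8.5,0],[[1,-2.5,0],-8.5,0],[[1,-2.5,0],-8.5,0],[[1,-1,0],-8.5,0],[[1,0,0],-8.5,0]]}}

```text
time: 8.75
position: [0.6059, -0.0085, 0.2138]
tool_rot: [-0.622, 0.783, -0.019, -0.023]
ft_force: [-0.2, 0.0, -0.2]
grip_width: 0.0869
```

Run:
```python
from h import *
st()
```

```text
t 8.8 p [605.9  -8.5 213.8] yaw -103.1 tilt 0.060 w 86.9 F [-0.2  0.  -0.2] q [-0.17  0.54  1.5  -0.07  1.1   1.66]
```

>>> {"api": "carry_out", "payload": {"steps": [[[0.5,0.3,0],-8.2,0],[[0,0,-2],-8.2,0],[[0,0,-2],0,0],[[0,0,-2],0,0],[[0,0,0],0,0]]}}

```text
time: 9.25
position: [0.6136, -0.0076, 0.1515]
tool_rot: [-0.497, 0.867, -0.017, -0.025]
ft_force: [-0.4, -0.0, 0.2]
grip_width: 0.0869
```

```bash
cat >> h.py <<'E'
_st=st
def st():
    o=_st(); print(' zaxis',np.round(Rn.from_quat(o['tool_rot']).as_matrix()[:,2],3)); return o
E
python3 - <<'E'
from h import *
st(); grab('scene'); st()
E
```

```text
t 9.2 p [613.6  -7.6 151.5] yaw -120.4 tilt 0.059 w 86.9 F [-0.4 -0.   0.2] q [-0.17  0.64  1.53 -0.07  1.    1.97]
 zaxis [-0.026 -0.053 -0.998]
t 9.3 p [614.7  -7.8 153. ] yaw -120.4 tilt 0.059 w 87.1 F [-0.2 -0.4 -0.1] q [-0.17  0.63  1.52 -0.07  1.    1.97]
 zaxis [-0.023 -0.054 -0.998]
```

>>> {"api": "carry_out", "payload": {"steps": [[[-0.2,0.3,-2],0,0],[[0,0,-2.5],0,0],[[0,0,-2],0,0],[[0,0,-1],0,0],[[0,0,0],0,0]]}}

```text
time: 9.8
position: [0.6177, -0.0054, 0.0821]
tool_rot: [-0.497, 0.867, -0.022, -0.019]
ft_force: [-0.2, 0.1, 0.1]
grip_width: 0.0871
```

Run:
```python
from h import *
st(); grab('scene'); st()
```

```text
t 9.8 p [617.7  -5.4  82.1] yaw -120.4 tilt 0.057 w 87.1 F [-0.2  0.1  0.1] q [-0.16  0.73  1.56 -0.08  0.85  1.99]
 zaxis [-0.011 -0.056 -0.998]
t 9.8 p [618.3  -5.4  82.9] yaw -120.4 tilt 0.057 w 86.9 F [-0.2  0.9 -0.1] q [-0.16  0.73  1.56 -0.08  0.85  1.99]
 zaxis [-0.009 -0.056 -0.998]
```

>>> {"api": "carry_out", "payload": {"steps": [[[-0.6,0.0,-0.6],0,0],[[0,0,0],0,0.3],[[0,0,0],0,0.6],[[0,0,0],0,1],[[0,0,0],0,1],[[0,0,0],0,1],[[0,0,0],0,1],[[0,0,0],0,1]]}}

```text
time: 10.65
position: [0.6142, -0.0061, 0.0808]
tool_rot: [-0.497, 0.867, -0.025, -0.015]
ft_force: [0.2, -0.0, -0.3]
grip_width: 0.0616
```

Run:
```python
from h import *
st()
```

```text
t 10.7 p [614.2  -6.1  80.8] yaw -120.4 tilt 0.058 w 61.6 F [ 0.2 -0.  -0.3] q [-0.16  0.73  1.58 -0.08  0.83  1.99]
 zaxis [-0.002 -0.058 -0.998]
```

>>> {"api": "carry_out", "payload": {"steps": [[[0,0,1],0,1],[[0,0,2.5],0,1],[[0,0,3],0,1],[[0,0,3],0,1],[[0,0,2],0,1],[[0,3,0],0,1],[[0,4,0],0,1],[[0,4,0],0,1],[[0,4,0],0,1],[[0,4,0],0,1]]}}

```text
time: 11.65
position: [0.6132, 0.1845, 0.205]
tool_rot: [-0.492, 0.87, -0.025, -0.014]
ft_force: [0.8, -0.1, -1.6]
grip_width: 0.0616
```

>>> {"api": "carry_out", "payload": {"steps": [[[0,4,0],0,1],[[0,3,0],0,1],[[0,0,0],0,1]]}}

```text
time: 11.95
position: [0.6114, 0.2633, 0.2065]
tool_rot: [-0.495, 0.868, -0.024, -0.013]
ft_force: [-0.6, -0.3, -2.2]
grip_width: 0.0615
```

Run:
```python
from h import *
st()
```

```text
t 11.9 p [611.4 263.3 206.5] yaw -120.7 tilt 0.054 w 61.5 F [-0.6 -0.3 -2.2] q [ 0.26  0.63  1.34 -0.06  1.18  2.39]
 zaxis [ 0.001 -0.054 -0.999]
```

>>> {"api": "carry_out", "payload": {"steps": [[[-0.4,1,-2],0,1],[[0,0,-3],0,1],[[0,0,-3],0,1],[[-0.3,0,-1.5],0,1],[[0,0,-0.5],0,1],[[0,0,0],0,1]]}}

```text
time: 12.55
position: [0.6042, 0.2729, 0.1069]
tool_rot: [-0.496, 0.868, -0.025, -0.012]
ft_force: [0.1, -0.0, -2.1]
grip_width: 0.0619
```

Run:
```python
from h import *
st();grab('scene');st()
```

```text
t 12.6 p [604.2 272.9 106.9] yaw -120.5 tilt 0.055 w 61.9 F [ 0.1 -0.  -2.1] q [ 0.28  0.75  1.42 -0.06  0.98  2.42]
 zaxis [ 0.004 -0.055 -0.998]
t 12.6 p [604.5 273.  107.4] yaw -120.5 tilt 0.055 w 61.7 F [-0.2  0.1 -1.3] q [ 0.28  0.75  1.42 -0.06  0.98  2.42]
 zaxis [ 0.005 -0.055 -0.998]
```

>>> {"api": "carry_out", "payload": {"steps": [[[0.3,0.2,-0.8],0,1],[[0,0,-0.7],0,1],[[0,0,-0.4],0,1],[[0,0,-0.2],0,1]]}}

```text
time: 13.0
position: [0.6109, 0.2752, 0.0888]
tool_rot: [-0.496, 0.868, -0.026, -0.007]
ft_force: [-0.5, 0.7, -1.6]
grip_width: 0.0612
```

Run:
```python
from h import *
st()
```

```text
t 13.0 p [610.9 275.2  88.8] yaw -120.6 tilt 0.054 w 61.2 F [-0.5  0.7 -1.6] q [ 0.28  0.78  1.42 -0.07  0.95  2.42]
 zaxis [ 0.013 -0.053 -0.999]
```

>>> {"api": "carry_out", "payload": {"steps": [[[0,0,-0.2],0,1],[[0,0,-0.2],0,1]]}}

```text
time: 13.2
position: [0.6115, 0.275, 0.0855]
tool_rot: [-0.496, 0.868, -0.027, -0.007]
ft_force: [-1.9, -2.9, 9.9]
grip_width: 0.0618
```

Run:
```python
from h import *
st()
```

```text
t 13.2 p [611.5 275.   85.5] yaw -120.6 tilt 0.055 w 61.8 F [-1.9 -2.9  9.9] q [ 0.28  0.78  1.42 -0.07  0.94  2.42]
 zaxis [ 0.014 -0.053 -0.998]
```

>>> {"api": "carry_out", "payload": {"steps": [[[0,0,0.1],0,0.5],[[0,0,0],0,0],[[0,0,0],0,0],[[0,0,0],0,0],[[0,0,2],0,0],[[0,0,3.5],0,0],[[0,0,4],0,0],[[0,0,3],0,0],[[-0.4,-1,0],8.5,0],[[-0.4,-1,0],8.5,0]]}}

```text
time: 14.2
position: [0.604, 0.2562, 0.2174]
tool_rot: [-0.622, 0.783, -0.028, -0.001]
ft_force: [-0.0, 0.2, -0.6]
grip_width: 0.0872
```

>>> {"api": "carry_out", "payload": {"steps": [[[-0.4,-1,0],8.5,0],[[-0.4,-1,0],8.5,0],[[-0.4,-1,0],8.5,0],[[-0.4,-1,0],8.5,0],[[-0.4,-1,0],8.5,0],[[-0.4,-1,0],8.5,0],[[-0.4,-1,0],8.5,0],[[-0.4,-1,0],8.5,0],[[-0.4,-1,0],8.5,0],[[-0.4,-1,0],8.5,0]]}}

```text
time: 15.2
position: [0.5629, 0.1538, 0.2217]
tool_rot: [0.988, -0.149, 0.023, -0.022]
ft_force: [-0.4, 0.7, -0.3]
grip_width: 0.0872
```

>>> {"api": "carry_out", "payload": {"steps": [[[-0.4,-1,0],8.5,0],[[-0.4,-1,0],8.5,0],[[-0.4,-1,0],8.5,0],[[-0.4,-1,0],8.5,0],[[-0.4,-1,0],8.5,0],[[-0.4,-1,0],8.5,0],[[-0.4,-1,0],8.5,0],[[-0.4,-1,0],8.5,0],[[-0.4,-1,0],8.5,0],[[-0.4,-1,0],8.5,0]]}}

```text
time: 16.2
position: [0.5218, 0.0495, 0.2245]
tool_rot: [0.825, 0.564, 0.005, -0.032]
ft_force: [-0.1, -0.4, -1.2]
grip_width: 0.0872
```

>>> {"api": "carry_out", "payload": {"steps": [[[-0.4,-1,0],8.5,0],[[-0.4,-1,0],8.5,0],[[-0.4,-1,0],8.5,0],[[-0.4,-1,0],8.5,0],[[-0.4,-1,0],8.5,0],[[-0.4,-1,0],8.5,0],[[0,0,0],0,0]]}}

```text
time: 16.9
position: [0.4977, -0.0139, 0.2265]
tool_rot: [0.498, 0.867, -0.008, -0.029]
ft_force: [0.2, -0.1, 0.1]
grip_width: 0.0872
```

Run:
```python
from h import *
st();t=grab('top','t1')
```

```text
t 16.9 p [497.7 -13.9 226.5] yaw 120.2 tilt 0.060 w 87.2 F [ 0.2 -0.1  0.1] q [-0.25  0.41  1.73 -0.    1.07 -2.35]
 zaxis [-0.059  0.015 -0.998]
```

View pics/t1.png

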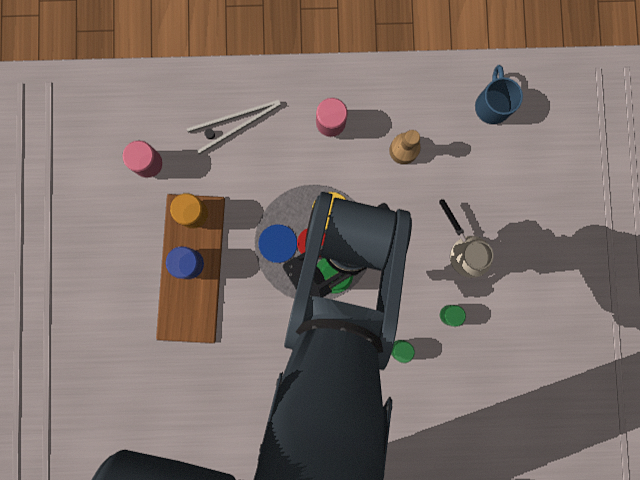

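>>> {"api": "carry_out", "payload": {"steps": [[[-1.6,0.6,-1],0,0],[[0,0,-2],0,0],[[0,0,-2.5],0,0],[[0,0,-2.5],0,0],[[0,0,0],0,0]]}}

```text
time: 17.45
position: [0.4843, -0.0054, 0.1466]
tool_rot: [0.506, 0.862, -0.006, -0.025]
ft_force: [-1.5, 0.4, -0.6]
grip_width: 0.0871
```

Run:
```python
from h import *
st();
t=grab('top')
hsv=cv2.cvtColor(t['pixels'],cv2.COLOR_RGB2HSV)
m=cv2.inRange(hsv,(105,100,60),(120,255,255)); m[:,:240]=0;m[:,310:]=0;m[:200]=0;m[300:]=0
ct=max(cv2.findContours(m,0,1)[0],key=cv2.contourArea); e=cv2.fitEllipse(ct); print(e, onplane(t,*e[0],.007))
```

```text
t 17.4 p [484.3  -5.4 146.6] yaw 119.2 tilt 0.052 w 87.1 F [-1.5  0.4 -0.6] q [-0.24  0.51  1.84  0.    0.84 -2.33]
 zaxis [-0.049  0.016 -0.999]
((277.3343505859375, 243.14346313476562), (37.45086669921875, 37.871395111083984), 78.5789566040039) [0.54625624 0.10701663 0.007     ]
```

>>> {"api": "carry_out", "payload": {"steps": [[[-0.3,-0.2,-1.5],0,0],[[0,0,-2],0,0],[[-0.2,0,-2],0,0],[[0,0,-1],0,0],[[0,0,0],0,0]]}}

```text
time: 18.0
position: [0.487, -0.0077, 0.0873]
tool_rot: [0.508, 0.861, -0.003, -0.017]
ft_force: [-0.2, 0.4, -0.2]
grip_width: 0.087
```

Run:
```python
from h import *
st();grab('top');st()
```

```text
t 18.0 p [487.   -7.7  87.3] yaw 118.9 tilt 0.034 w 87.0 F [-0.2  0.4 -0.2] q [-0.25  0.62  1.88  0.01  0.67 -2.33]
 zaxis [-0.032  0.012 -0.999]
t 18.1 p [487.3  -7.7  87.8] yaw 118.9 tilt 0.033 w 87.3 F [-0.4  0.  -0.4] q [-0.25  0.62  1.88  0.01  0.67 -2.33]
 zaxis [-0.031  0.012 -0.999]
```

>>> {"api": "carry_out", "payload": {"steps": [[[-0.4,0,-0.6],0,0],[[-0.3,0,-0.4],0,0],[[0,0,0],0,0.3],[[0,0,0],0,0.6],[[0,0,0],0,1],[[0,0,0],0,1],[[0,0,0],0,1],[[0,0,0],0,1],[[0,0,0],0,1]]}}

```text
time: 18.95
position: [0.4817, -0.0078, 0.0803]
tool_rot: [0.508, 0.861, -0.002, -0.014]
ft_force: [0.0, 0.4, -0.0]
grip_width: 0.0616
```

Run:
```python
from h import *
st()
```

```text
t 18.9 p [481.7  -7.8  80.3] yaw 118.9 tilt 0.027 w 61.6 F [ 0.   0.4 -0. ] q [-0.25  0.63  1.9   0.01  0.64 -2.33]
 zaxis [-0.025  0.011 -1.   ]
```

>>> {"api": "carry_out", "payload": {"steps": [[[0,0,1],0,1],[[0,0,2.5],0,1],[[0,0,3],0,1],[[0,0,3],0,1],[[0,0,2],0,1],[[-0.5,3,0],0,1],[[-1,4,0],0,1],[[-1,4,0],0,1],[[-1,4,0],0,1],[[-1,4,0],0,1]]}}

```text
time: 19.95
position: [0.437, 0.1825, 0.2045]
tool_rot: [0.513, 0.858, -0.001, -0.01]
ft_force: [1.6, 0.8, -2.2]
grip_width: 0.0617
```

>>> {"api": "carry_out", "payload": {"steps": [[[-1,4,0],0,1],[[-1,3,0],0,1],[[-1,2,0],0,1],[[0,0,0],0,1]]}}

```text
time: 20.35
position: [0.4023, 0.2799, 0.2065]
tool_rot: [0.51, 0.86, -0.0, -0.01]
ft_force: [-0.8, -0.5, -2.7]
grip_width: 0.0615
```

Run:
```python
from h import *
st()
```

```text
t 20.4 p [402.3 279.9 206.5] yaw 118.6 tilt 0.020 w 61.5 F [-0.8 -0.5 -2.7] q [ 0.37  0.41  1.8   0.02  0.95 -1.71]
 zaxis [-0.018  0.01  -1.   ]
```

>>> {"api": "carry_out", "payload": {"steps": [[[-0.4,1,-2],0,1],[[0,0,-2.5],0,1],[[0,0,-2.5],0,1],[[-0.3,0,-2],0,1],[[0,0,-1],0,1],[[0,0,0],0,1]]}}

```text
time: 20.95
position: [0.3975, 0.2886, 0.1067]
tool_rot: [0.509, 0.86, 0.002, -0.007]
ft_force: [0.0, -0.1, -1.5]
grip_width: 0.0616
```

Run:
```python
from h import *
st();grab('scene');st()
```

```text
t 20.9 p [397.5 288.6 106.7] yaw 118.7 tilt 0.014 w 61.6 F [ 0.  -0.1 -1.5] q [ 0.39  0.58  1.88  0.02  0.69 -1.7 ]
 zaxis [-0.01  0.01 -1.  ]
t 21.0 p [397.8 288.8 107.3] yaw 118.7 tilt 0.014 w 61.8 F [ 0.5 -0.8 -2.3] q [ 0.39  0.58  1.88  0.02  0.69 -1.7 ]
 zaxis [-0.009  0.011 -1.   ]
```

>>> {"api": "carry_out", "payload": {"steps": [[[0,0.2,-0.8],0,1],[[0,0,-0.7],0,1],[[0,0,-0.4],0,1],[[0,0,-0.2],0,1]]}}

```text
time: 21.4
position: [0.4008, 0.2915, 0.0876]
tool_rot: [0.51, 0.86, 0.005, -0.004]
ft_force: [-0.8, -0.1, -2.7]
grip_width: 0.0615
```

Run:
```python
from h import *
st()
```

```text
t 21.4 p [400.8 291.5  87.6] yaw 118.7 tilt 0.014 w 61.5 F [-0.8 -0.1 -2.7] q [ 0.4   0.62  1.89  0.02  0.63 -1.69]
 zaxis [-0.002  0.013 -1.   ]
```

>>> {"api": "carry_out", "payload": {"steps": [[[0,0,-0.2],0,1],[[0,0,-0.2],0,1]]}}

```text
time: 21.6
position: [0.4021, 0.2924, 0.0848]
tool_rot: [0.51, 0.86, 0.007, -0.004]
ft_force: [-3.7, 1.7, 22.8]
grip_width: 0.0613
```

Run:
```python
from h import *
st()
```

```text
t 21.6 p [402.1 292.4  84.8] yaw 118.7 tilt 0.015 w 61.3 F [-3.7  1.7 22.8] q [ 0.4   0.62  1.89  0.02  0.62 -1.7 ]
 zaxis [ 0.001  0.015 -1.   ]
```

>>> {"api": "carry_out", "payload": {"steps": [[[0,0,0.1],0,0.5],[[0,0,0],0,0],[[0,0,0],0,0],[[0,0,0],0,0],[[0,0,2],0,0],[[0,0,3.5],0,0],[[0,0,4],0,0],[[0,0,3],0,0],[[0,0,0],0,0]]}}

```text
time: 22.5
position: [0.4016, 0.292, 0.2146]
tool_rot: [0.51, 0.86, 0.006, -0.004]
ft_force: [0.9, 0.3, 0.2]
grip_width: 0.0871
```

Run:
```python
from h import *
st()
t=grab('top');s=grab('scene')
r=lambda a:np.round(np.array(a)*1000,1)
def ell(c,lo,hi,box,z,hull=True):
    hsv=cv2.cvtColor(c['pixels'],cv2.COLOR_RGB2HSV)
    m=cv2.inRange(hsv,lo,hi);x0,y0,x1,y1=box;k=np.zeros_like(m);k[y0:y1,x0:x1]=1;m=m*k
    ct=max(cv2.findContours(m,0,1)[0],key=cv2.contourArea)
    if hull: ct=cv2.convexHull(ct)
    e=cv2.fitEllipse(ct); return np.round(e[0]+e[1],1),r(onplane(c,*e[0],z))
for k,lo,hi in(('g',(55,100,40),(80,255,255)),('a',(18,120,60),(32,255,255)),('b',(105,100,40),(122,255,255))):
    print('coaster',k,*ell(t,lo,hi,(240,170,390,310),.007),*ell(s,lo,hi,(255,225,400,330),.007))
hsv=cv2.cvtColor(t['pixels'],cv2.COLOR_RGB2HSV)
print('lid',*ell(t,(0,150,30),(8,255,255),(280,210,345,275),.027),*ell(s,(0,150,30),(8,255,255),(290,240,370,300),.027))
a,b=(478.7,254.8),(138.8,299.9)
print('pot',r(onplane(t,*a,.075)),r(onplane(s,*b,.075)))
cv2.imwrite('pics/after.png',np.hstack([t['pixels'][160:320,140:400,::-1].repeat(2,0).repeat(2,1)[:, :400],s['pixels'][150:310,250:450,::-1].repeat(2,0).repeat(2,1)]))
```

```text
t 22.5 p [401.6 292.  214.6] yaw 118.7 tilt 0.014 w 87.1 F [0.9 0.3 0.2] q [ 0.4   0.4   1.79  0.02  0.95 -1.69]
 zaxis [-0.001  0.014 -1.   ]
coaster g [333.6 273.5  38.2  38.5] [481.   -6.5   7. ] [292.7 256.7  32.5  41.2] [483.5  -8.5   7. ]
coaster a [330.7 210.8  38.3  38.7] [610.2  -4.5   7. ] [323.5 307.1  38.5  46. ] [612.9  -6.2   7. ]
coaster b [277.3 243.1  38.2  38.6] [546.3 107.    7. ] [362.3 259.7  33.1  41.8] [549.2 105.2   7. ]
lid [312.3 242.4  30.6  31.2] [544.2  35.4  27. ] [327.2 268.   31.9  34.3] [551.9  31.   27. ]
pot [ 507.6 -286.2   75. ] [ 509.1 -286.9   75. ]
```

View pics/after.png

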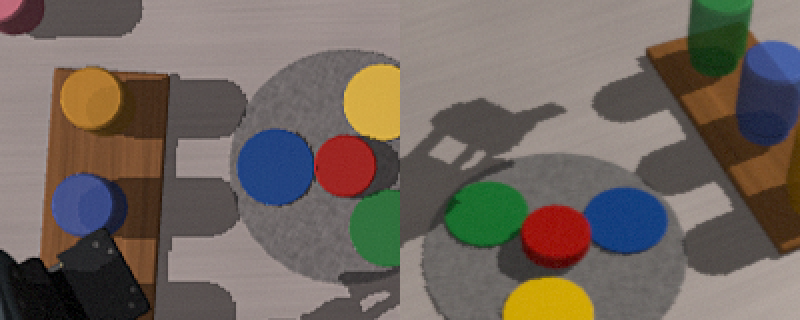

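>>> {"api": "carry_out", "payload": {"steps": [[[1.8,-3.2,0],-7.2,0],[[1.8,-3.2,0],-7.2,0],[[1.8,-3.2,0],-7.2,0],[[1.8,-3.2,0],-7.2,0],[[1.8,-3.2,0],0,0],[[1.8,-3.2,0],0,0],[[1.8,-3.2,0],0,0],[[1.5,-3.1,0],0,0],[[0,0,-2],0,0],[[0,0,-2],0,0]]}}

```text
time: 23.6
position: [0.5353, 0.0239, 0.1533]
tool_rot: [0.715, 0.699, -0.005, -0.016]
ft_force: [-0.3, -0.2, -0.5]
grip_width: 0.0873
```

Run:
```python
from h import *
s=grab('scene');st()
print(onplane(s,328.2,265.7,.027))
```

```text
t 23.6 p [533.6  24.  150.2] yaw 88.7 tilt 0.038 w 87.0 F [-0.1 -0.6 -1.8] q [-0.17  0.55  1.72  0.01  0.9  -1.73]
 zaxis [-0.035  0.015 -0.999]
[0.54797519 0.03494581 0.027     ]
```

>>> {"api": "carry_out", "payload": {"steps": [[[1.0,1.0,-1.5],0,0],[[0,0,-2.5],0,0],[[0,0,-2.5],0,0],[[0,0,-2],0,0],[[0,0,-1],0,0],[[0,0,0],0,0]]}}

```text
time: 24.25
position: [0.5367, 0.0355, 0.0437]
tool_rot: [0.715, 0.699, -0.013, -0.026]
ft_force: [-0.6, 1.0, -0.9]
grip_width: 0.0871
```

Run:
```python
from h import *
st();s=grab('scene');st()
```

```text
t 24.2 p [536.7  35.5  43.7] yaw 88.7 tilt 0.058 w 87.1 F [-0.6  1.  -0.9] q [-0.15  0.74  1.75  0.02  0.7  -1.71]
 zaxis [-0.055  0.019 -0.998]
t 24.3 p [536.9  35.5  44.3] yaw 88.7 tilt 0.057 w 87.4 F [ 0.1 -0.2  1. ] q [-0.15  0.74  1.75  0.02  0.7  -1.71]
 zaxis [-0.054  0.018 -0.998]
```

>>> {"api": "carry_out", "payload": {"steps": [[[0.5,0,-0.4],0,0],[[0.4,0,-0.4],0,0],[[0,0,-0.2],0,0],[[0,0,0],0,0]]}}

```text
time: 24.7
position: [0.5489, 0.0354, 0.0362]
tool_rot: [0.715, 0.699, -0.011, -0.023]
ft_force: [-0.6, 0.3, -0.1]
grip_width: 0.0872
```

Run:
```python
from h import *
st();s=grab('scene');st()
cv2.imwrite('pics/lid.png',cv2.resize(s['pixels'][180:340,230:430,::-1],None,fx=3,fy=3))
```

```text
t 24.7 p [548.9  35.4  36.2] yaw 88.7 tilt 0.051 w 87.2 F [-0.6  0.3 -0.1] q [-0.14  0.76  1.73  0.02  0.7  -1.71]
 zaxis [-0.048  0.018 -0.999]
t 24.8 p [549.1  35.3  36.3] yaw 88.7 tilt 0.051 w 87.1 F [ 0.3 -1.   0.8] q [-0.14  0.76  1.73  0.02  0.7  -1.71]
 zaxis [-0.048  0.018 -0.999]
```

View pics/lid.png

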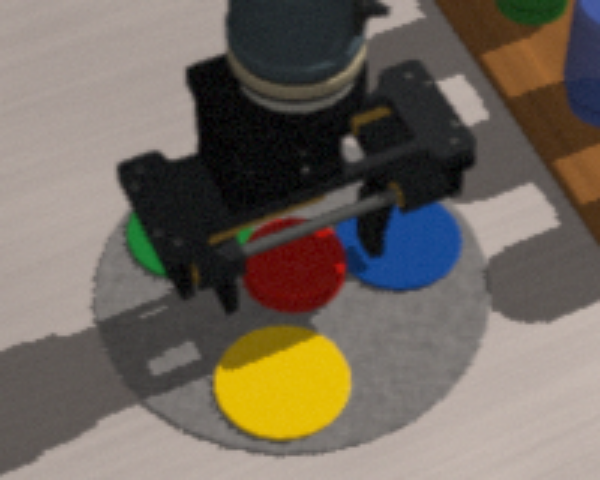

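>>> {"api": "carry_out", "payload": {"steps": [[[-0.2,0,-0.4],0,0],[[0,0,0],0,0.3],[[0,0,0],0,0.6],[[0,0,0],0,1],[[0,0,0],0,1],[[0,0,0],0,1],[[0,0,0],0,1],[[0,0,0],0,1]], "squeeze": 20}}

```text
time: 25.55
position: [0.5469, 0.0352, 0.0328]
tool_rot: [0.715, 0.699, -0.011, -0.023]
ft_force: [-0.3, 0.0, -0.1]
grip_width: 0.0636
```

Run:
```python
from h import *
st()
```

```text
t 25.6 p [546.9  35.2  32.8] yaw 88.7 tilt 0.050 w 63.6 F [-0.3  0.  -0.1] q [-0.15  0.77  1.74  0.02  0.69 -1.71]
 zaxis [-0.047  0.017 -0.999]
```

>>> {"api": "carry_out", "payload": {"steps": [[[0,0,1],0,1],[[0,0,2.5],0,1],[[0,0,3],0,1],[[0,0,3],0,1],[[0,0,2.5],0,1],[[0,0,0],0,1]]}}

```text
time: 26.15
position: [0.5454, 0.0355, 0.1589]
tool_rot: [0.715, 0.699, -0.011, -0.023]
ft_force: [1.0, -0.6, -1.6]
grip_width: 0.0633
```

>>> {"api": "carry_out", "payload": {"steps": [[[-0.4,-3,0],0,1],[[-0.4,-3.5,0],0,1],[[-0.4,-3.5,0],0,1],[[-0.4,-3.5,0],0,1],[[-0.4,-3.5,0],0,1],[[-0.4,-3.5,0],0,1],[[-0.4,-3.5,0],0,1],[[-0.4,-3.5,0],0,1],[[-0.4,-3,0],0,1],[[0,0,0],0,1]]}}

```text
time: 27.15
position: [0.5031, -0.278, 0.1562]
tool_rot: [0.713, 0.701, -0.011, -0.026]
ft_force: [0.7, 0.5, 0.3]
grip_width: 0.0636
```

Run:
```python
from h import *
st();grab('scene');st()
```

```text
t 27.1 p [ 503.1 -278.   156.2] yaw 89.0 tilt 0.056 w 63.6 F [0.7 0.5 0.3] q [-0.69  0.59  1.6  -0.02  1.   -2.23]
 zaxis [-0.052  0.021 -0.998]
t 27.2 p [ 502.7 -275.8  156. ] yaw 89.0 tilt 0.058 w 63.1 F [ 0.6  0.1 -1.1] q [-0.69  0.59  1.6  -0.02  1.   -2.23]
 zaxis [-0.054  0.023 -0.998]
```

>>> {"api": "carry_out", "payload": {"steps": [[[0.5,-1.0,-1],0,1],[[0,0,-1],0,1],[[0,0,-1],0,1],[[0,0,0],0,1]]}}

```text
time: 27.6
position: [0.5072, -0.2818, 0.1218]
tool_rot: [0.712, 0.702, -0.011, -0.03]
ft_force: [-0.0, 0.8, -0.2]
grip_width: 0.0633
```

Run:
```python
from h import *
s=grab('scene');st()
t=grab('top')
cv2.imwrite('pics/pl.png',np.hstack([cv2.resize(s['pixels'][240:360,80:200,::-1],(400,400)),cv2.resize(t['pixels'][195:315,420:540,::-1],(400,400))]))
```

```text
t 27.6 p [ 507.4 -281.8  122.3] yaw 89.2 tilt 0.063 w 63.4 F [-0.3  0.3 -1.7] q [-0.69  0.65  1.6  -0.02  0.95 -2.24]
 zaxis [-0.057  0.027 -0.998]
```

View pics/pl.png

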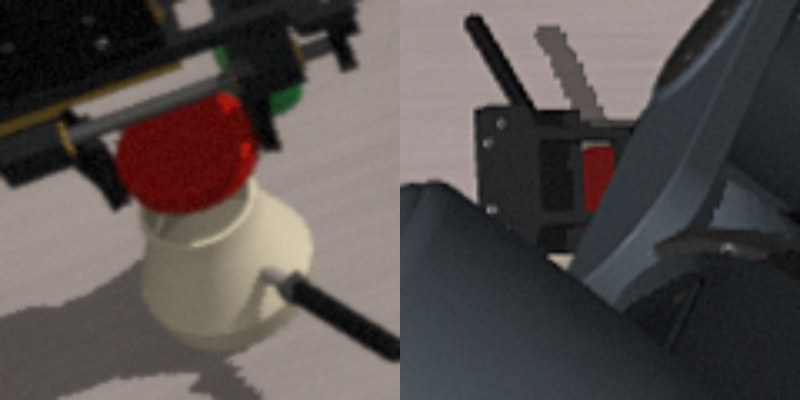

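Run:
```python
from h import *
s=grab('scene');o=st()
hsv=cv2.cvtColor(s['pixels'],cv2.COLOR_RGB2HSV)
m=cv2.inRange(hsv,(0,150,30),(8,255,255))|cv2.inRange(hsv,(172,150,30),(180,255,255)); m[:240]=0;m[360:]=0;m[:,:80]=0;m[:,200:]=0
ct=max(cv2.findContours(m,0,1)[0],key=cv2.contourArea);print(cv2.boundingRect(ct))
p=o['position'];zc=p[2]-.0138
print('lid top',onplane(s,136.4,283.8,zc+.008))
# predicted extents of lid cylinder silhouette for centre = (x,y)
a=np.linspace(0,2*np.pi,200)
P=lambda x,y:np.array([proj(s,(x+.032*np.cos(k),y+.032*np.sin(k),zc+h)) for k in a for h in(-.008,.008)])
for c in((p[0]-.001,p[1]),):
    q=P(*c);print('pred',q.min(0),q.max(0))
print('rim pred for pot',proj(s,(.5083,-.2865,.075)),'dx/dpx',proj(s,(.5183,-.2865,.075)),proj(s,(.5083,-.2765,.075)))
```

```text
t 27.8 p [ 508.1 -282.8  123.6] yaw 89.2 tilt 0.060 w 63.4 F [-0.1 -0.   0.3] q [-0.69  0.65  1.6  -0.02  0.95 -2.24]
 zaxis [-0.055  0.025 -0.998]
(113, 267, 45, 37)
lid top [ 0.51254503 -0.27938676  0.11778788]
pred [112.40199155 266.1554841 ] [156.86901813 304.8719701 ]
rim pred for pot (np.float64(138.94008106431355), np.float64(299.44885016718524)) dx/dpx (np.float64(140.3463744338165), np.float64(304.00197371046596)) (np.float64(145.0648657286365), np.float64(297.1893198866352))
```

>>> {"api": "carry_out", "payload": {"steps": [[[0.1,-0.4,-0.5],0,1],[[0,0,-0.5],0,1],[[0,0,-0.4],0,1],[[0,0,0],0,1]]}}

```text
time: 28.15
position: [0.51, -0.2871, 0.1097]
tool_rot: [0.711, 0.702, -0.011, -0.027]
ft_force: [0.2, 0.7, -0.6]
grip_width: 0.0632
```

Run:
```python
from h import *
st()
```

```text
t 28.1 p [ 510.  -287.1  109.7] yaw 89.2 tilt 0.058 w 63.2 F [ 0.2  0.7 -0.6] q [-0.7   0.67  1.6  -0.02  0.92 -2.24]
 zaxis [-0.053  0.023 -0.998]
```

>>> {"api": "carry_out", "payload": {"steps": [[[0,0,-0.4],0,1],[[0,0,-0.4],0,1],[[0,0,-0.2],0,1],[[0,0,0],0,1]]}}

```text
time: 28.55
position: [0.51, -0.2872, 0.0988]
tool_rot: [0.711, 0.702, -0.011, -0.027]
ft_force: [0.1, 1.0, -0.7]
grip_width: 0.0632
```

Run:
```python
from h import *
st()
```

```text
t 28.6 p [ 510.  -287.2   98.8] yaw 89.2 tilt 0.058 w 63.2 F [ 0.1  1.  -0.7] q [-0.7   0.69  1.61 -0.02  0.9  -2.24]
 zaxis [-0.053  0.023 -0.998]
```

>>> {"api": "carry_out", "payload": {"steps": [[[0,0,-0.2],0,1],[[0,0,-0.15],0,1]]}}

```text
time: 28.75
position: [0.5102, -0.2874, 0.0965]
tool_rot: [0.711, 0.702, -0.011, -0.027]
ft_force: [-1.6, 2.5, 14.2]
grip_width: 0.0637
```

Run:
```python
from h import *
st()
```

```text
t 28.8 p [ 510.2 -287.4   96.5] yaw 89.2 tilt 0.057 w 63.7 F [-1.6  2.5 14.2] q [-0.7   0.69  1.61 -0.02  0.89 -2.24]
 zaxis [-0.053  0.023 -0.998]
```

>>> {"api": "carry_out", "payload": {"steps": [[[0,0,0],0,0.5],[[0,0,0],0,0],[[0,0,0],0,0],[[0,0,0],0,0],[[0,0,0],0,0],[[0,0,1],0,0],[[0,0,3],0,0],[[0,0,4],0,0],[[0,0,4],0,0]]}}

```text
time: 29.65
position: [0.5065, -0.2846, 0.2155]
tool_rot: [0.711, 0.702, -0.011, -0.034]
ft_force: [0.6, -0.9, 0.7]
grip_width: 0.0871
```

>>> {"api": "carry_out", "payload": {"steps": [[[-0.8,4,0],0,0],[[-0.8,4.5,0],0,0],[[-0.8,4.5,0],0,0],[[-0.8,4.5,0],0,0],[[-0.8,4.5,0],0,0],[[-0.8,4.5,0],0,0],[[-0.8,4.5,0],0,0],[[-0.8,4.5,0],0,0],[[-0.8,4.5,0],0,0],[[-0.8,4.5,0],0,0]]}}

```text
time: 30.65
position: [0.4296, 0.1648, 0.2316]
tool_rot: [0.716, 0.698, -0.006, -0.016]
ft_force: [0.7, 0.7, 0.2]
grip_width: 0.0868
```

```bash
cat > lidchk.py <<'E'
from h import *
st()
for n,box in(('top',(440,220,530,300)),('scene',(80,240,200,360))):
    c=grab(n);hsv=cv2.cvtColor(c['pixels'],cv2.COLOR_RGB2HSV)
    m=cv2.inRange(hsv,(0,120,20),(8,255,255))|cv2.inRange(hsv,(172,120,20),(180,255,255));k=np.zeros_like(m);x0,y0,x1,y1=box;k[y0:y1,x0:x1]=1
    ct=max(cv2.findContours(m*k,0,1)[0],key=cv2.contourArea);e=cv2.fitEllipse(cv2.convexHull(ct))
    a=np.linspace(0,2*np.pi,200)
    q=np.array([proj(c,(.508+.032*np.cos(k),-.2865+.032*np.sin(k),.083+h)) for k in a for h in(-.008,.008)])
    x,y,w,h=cv2.boundingRect(ct)
    print(n,'obs',(x,y,x+w,y+h),'pred for (508,-286.5)',np.round(q.min(0),1),np.round(q.max(0),1),np.round(onplane(c,*e[0],.087)*1000,1))
    cv2.imwrite(f'pics/l_{n}.png',cv2.resize(c['pixels'][y0:y1,x0:x1,::-1],(400,400)))
cv2.imwrite('pics/lidon.png',np.hstack([cv2.imread('pics/l_top.png'),cv2.imread('pics/l_scene.png')]))
E
python3 lidchk.py
```

```text
t 30.6 p [429.6 164.8 231.6] yaw 88.5 tilt 0.035 w 86.8 F [0.7 0.7 0.2] q [ 0.11  0.34  1.83  0.02  1.   -1.45]
 zaxis [-0.032  0.015 -0.999]
top obs (463, 238, 498, 271) pred for (508,-286.5) [462.3 237.4] [497.9 271.1] [ 507.8 -285.1   87. ]
scene obs (116, 279, 159, 316) pred for (508,-286.5) [115.5 277.6] [159.  315.9] [ 512.4 -286.9   87. ]
```

View pics/lidon.png

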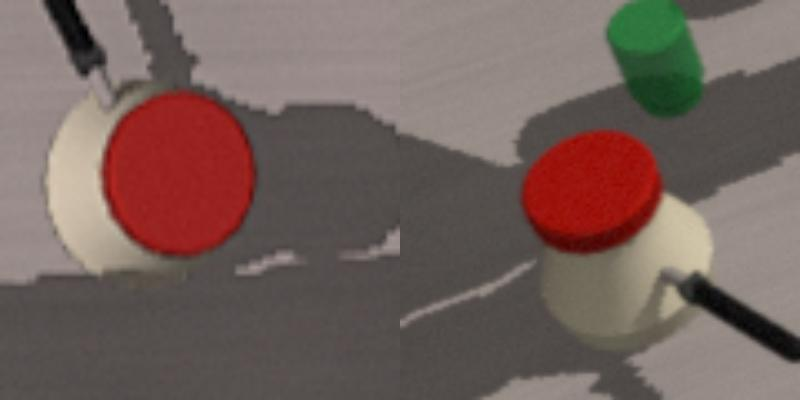

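>>> {"api": "carry_out", "payload": {"steps": [[[-0.6,3,0],0,0],[[-0.6,3.5,0],0,0],[[-0.6,3.5,0],0,0],[[-0.6,2.2,-0.5],0,0],[[0,0,-2],0,0],[[0,0,-2],0,0],[[0,0,0],0,0]]}}

```text
time: 31.45
position: [0.4065, 0.2935, 0.1906]
tool_rot: [0.712, 0.702, -0.002, -0.014]
ft_force: [-0.6, 0.2, -0.2]
grip_width: 0.0874
```

Run:
```python
from h import *
st()
```

```text
t 31.4 p [406.5 293.5 190.6] yaw 89.1 tilt 0.028 w 87.4 F [-0.6  0.2 -0.2] q [ 0.39  0.44  1.79  0.03  0.92 -1.19]
 zaxis [-0.022  0.018 -1.   ]
```

>>> {"api": "carry_out", "payload": {"steps": [[[-0.4,-0.1,-1.5],0,0],[[0,0,-2],0,0],[[0,0,-2],0,0],[[0,0,-2],0,0],[[0,0,-1],0,0],[[0,0,0],0,0]]}}

```text
time: 32.05
position: [0.409, 0.2905, 0.1095]
tool_rot: [0.714, 0.7, 0.003, -0.011]
ft_force: [-0.5, 0.2, 0.9]
grip_width: 0.0873
```

Run:
```python
from h import *
st()
```

```text
t 32.0 p [409.  290.5 109.5] yaw 88.9 tilt 0.024 w 87.3 F [-0.5  0.2  0.9] q [ 0.38  0.58  1.86  0.04  0.7  -1.2 ]
 zaxis [-0.011  0.021 -1.   ]
```

>>> {"api": "carry_out", "payload": {"steps": [[[-0.8,0.2,-1],0,0],[[-0.3,0,-1],0,0],[[0,0,-0.3],0,0],[[0,0,0],0,0.3],[[0,0,0],0,0.6],[[0,0,0],0,1],[[0,0,0],0,1],[[0,0,0],0,1],[[0,0,0],0,1],[[0,0,0],0,1]]}}

```text
time: 33.05
position: [0.4029, 0.2929, 0.0902]
tool_rot: [0.714, 0.7, 0.008, -0.009]
ft_force: [0.6, -1.1, -0.7]
grip_width: 0.0618
```

Run:
```python
from h import *
st()
```

```text
t 33.0 p [402.9 292.9  90.2] yaw 88.8 tilt 0.024 w 61.8 F [ 0.6 -1.1 -0.7] q [ 0.39  0.61  1.89  0.04  0.64 -1.19]
 zaxis [-0.002  0.024 -1.   ]
```

>>> {"api": "carry_out", "payload": {"steps": [[[0,0,1],0,1],[[0,0,2.5],0,1],[[0,0,3],0,1],[[0,0,3],0,1],[[0,0,2],0,1],[[0.6,-3,0],0,1],[[1.1,-4,0],0,1],[[1.1,-4,0],0,1],[[1.1,-4,0],0,1],[[1.1,-4,0],0,1]]}}

```text
time: 34.05
position: [0.45, 0.1012, 0.215]
tool_rot: [0.71, 0.704, 0.009, -0.009]
ft_force: [0.5, -0.1, -2.9]
grip_width: 0.0617
```

>>> {"api": "carry_out", "payload": {"steps": [[[1.1,-4,0],0,1],[[1,-4,0],0,1],[[0.8,-2.5,0],0,1],[[0,0,0],0,1]]}}

```text
time: 34.45
position: [0.481, -0.013, 0.2177]
tool_rot: [0.712, 0.702, 0.01, -0.006]
ft_force: [-0.8, 0.2, -1.3]
grip_width: 0.0619
```

Run:
```python
from h import *
st()
```

```text
t 34.5 p [481.  -13.  217.7] yaw 89.2 tilt 0.024 w 61.9 F [-0.8  0.2 -1.3] q [-0.27  0.37  1.82  0.03  0.95 -1.85]
 zaxis [ 0.006  0.023 -1.   ]
```

>>> {"api": "carry_out", "payload": {"steps": [[[0,0.4,-2],0,1],[[0,0,-2.5],0,1],[[0,0,-2.5],0,1],[[-0.2,0,-2],0,1],[[-0.2,0,-1],0,1],[[0,0,0],0,1]]}}

```text
time: 35.05
position: [0.4752, -0.0063, 0.118]
tool_rot: [0.713, 0.701, 0.012, -0.006]
ft_force: [0.2, 1.0, -2.6]
grip_width: 0.0619
```

Run:
```python
from h import *
st()
```

```text
t 35.0 p [475.2  -6.3 118. ] yaw 89.1 tilt 0.026 w 61.9 F [ 0.2  1.  -2.6] q [-0.26  0.54  1.92  0.04  0.68 -1.85]
 zaxis [ 0.008  0.024 -1.   ]
```

>>> {"api": "carry_out", "payload": {"steps": [[[0.6,-0.1,-1],0,1],[[0,0,-0.8],0,1],[[0,0,-0.6],0,1],[[0,0,-0.2],0,1],[[0,0,0],0,1]]}}

```text
time: 35.55
position: [0.4834, -0.0063, 0.092]
tool_rot: [0.712, 0.702, 0.013, -0.004]
ft_force: [-0.3, 0.3, -3.0]
grip_width: 0.0618
```

Run:
```python
from h import *
st()
```

```text
t 35.5 p [483.4  -6.3  92. ] yaw 89.2 tilt 0.027 w 61.8 F [-0.3  0.3 -3. ] q [-0.26  0.6   1.92  0.05  0.62 -1.85]
 zaxis [ 0.012  0.024 -1.   ]
```

>>> {"api": "carry_out", "payload": {"steps": [[[-0.1,-0.1,-0.3],0,1],[[0,0,-0.2],0,1],[[0,0,-0.2],0,1]]}}

```text
time: 35.85
position: [0.483, -0.0077, 0.0853]
tool_rot: [0.712, 0.702, 0.013, -0.003]
ft_force: [0.2, 0.2, 11.0]
grip_width: 0.0622
```

Run:
```python
from h import *
st()
```

```text
t 35.9 p [483.   -7.7  85.3] yaw 89.2 tilt 0.027 w 62.2 F [ 0.2  0.2 11. ] q [-0.26  0.61  1.93  0.05  0.6  -1.86]
 zaxis [ 0.015  0.023 -1.   ]
```

>>> {"api": "carry_out", "payload": {"steps": [[[0,0,0],0,0.5],[[0,0,0],0,0],[[0,0,0],0,0],[[0,0,0],0,0],[[0,0,2],0,0],[[0,0,3.5],0,0],[[0,0,4],0,0],[[0,0,3],0,0],[[0.2,3,0],0,0],[[0.2,4,0],0,0]]}}

```text
time: 36.85
position: [0.4879, 0.0598, 0.2163]
tool_rot: [0.715, 0.699, 0.014, -0.002]
ft_force: [0.3, -0.1, -1.1]
grip_width: 0.0868
```

>>> {"api": "carry_out", "payload": {"steps": [[[0.2,4,0],0,0],[[0.2,4,0],0,0],[[0.2,4,0],0,0],[[0.2,4,0],0,0],[[0.2,3.5,0],0,0],[[0.2,1.5,0],0,0],[[0,0,0],0,0]]}}

```text
time: 37.55
position: [0.4992, 0.2811, 0.2184]
tool_rot: [0.714, 0.7, 0.016, 0.0]
ft_force: [0.2, -0.8, -0.3]
grip_width: 0.0871
```

```bash
cat > disk.py <<'E'
import sys
from h import *
st(); t=grab('top');s=grab('scene')
# jar silhouettes: observed bbox vs predicted for given centres (mm) x,y,zfoot
H=dict(g=((55,90,30),(80,255,255)),a=((17,110,40),(32,255,255)),b=((105,90,30),(122,255,255)))
for arg in sys.argv[1:]:
    k,x,y,z=arg.split(',');x,y,z=float(x)/1e3,float(y)/1e3,float(z)/1e3
    for n,c in(('top',t),('scene',s)):
        a=np.linspace(0,2*np.pi,180)
        q=np.array([proj(c,(x+.031*np.cos(i),y+.031*np.sin(i),z+.09)) for i in a]);lo,hi=q.min(0),q.max(0)
        hsv=cv2.cvtColor(c['pixels'],cv2.COLOR_RGB2HSV);m=cv2.inRange(hsv,*H[k]);b=np.zeros_like(m)
        l=np.maximum(lo-25,0).astype(int);h=(hi+25).astype(int);b[l[1]:h[1],l[0]:h[0]]=1
        ct=cv2.findContours(m*b,0,1)[0]
        if ct: X,Y,W,Hh=cv2.boundingRect(max(ct,key=cv2.contourArea));print(k,n,'obs',X,Y,X+W,Y+Hh,'pred topdisc',np.round(np.r_[lo,hi],1))
E
python3 disk.py g,482,-7.5,7
```

```text
t 37.5 p [499.2 281.1 218.4] yaw 88.9 tilt 0.032 w 87.1 F [ 0.2 -0.8 -0.3] q [ 0.31  0.48  1.62  0.02  1.02 -1.25]
 zaxis [ 0.023  0.022 -0.999]
g top obs 315 255 353 293 pred topdisc [319.6 255.2 352.3 287.9]
g scene obs 273 213 314 261 pred topdisc [272.  210.7 307.1 236.2]
```

>>> {"api": "carry_out", "payload": {"steps": [[[0.5,0.3,-2],0,0],[[0,0,-2.5],0,0],[[0,0,-2.5],0,0],[[0,0,-2],0,0],[[0,0,-1],0,0],[[0,0,0],0,0]]}}

```text
time: 38.25
position: [0.5054, 0.2707, 0.1167]
tool_rot: [0.719, 0.695, 0.014, 0.002]
ft_force: [-0.1, 0.1, 0.2]
grip_width: 0.0873
```

Run:
```python
from h import *
st()
```

```text
t 38.2 p [505.4 270.7 116.7] yaw 88.1 tilt 0.028 w 87.3 F [-0.1  0.1  0.2] q [ 0.29  0.63  1.69  0.01  0.8  -1.26]
 zaxis [ 0.023  0.017 -1.   ]
```

>>> {"api": "carry_out", "payload": {"steps": [[[0,0.7,0],0,0],[[0,0.6,0],0,0],[[0,0,0],0,0]]}}

```text
time: 38.55
position: [0.5071, 0.2835, 0.119]
tool_rot: [0.719, 0.694, 0.016, 0.003]
ft_force: [0.2, -0.5, -0.1]
grip_width: 0.0871
```

```bash
python3 disk.py b,504.8,284.5,12 a,610,275,12; python3 -c "
from h import *
st();s=grab('scene');cv2.imwrite('pics/b2.png',cv2.resize(s['pixels'][110:270,340:540,::-1],None,fx=3,fy=3))"
```

```text
t 38.5 p [507.1 283.5 119. ] yaw 88.0 tilt 0.032 w 87.1 F [ 0.2 -0.5 -0.1] q [ 0.31  0.63  1.67  0.01  0.81 -1.23]
 zaxis [ 0.026  0.018 -1.   ]
b top obs 190 290 191 291 pred topdisc [164.8 247.2 197.6 280. ]
b scene obs 419 171 454 214 pred topdisc [420.  167.5 453.3 189.5]
a top obs 170 193 208 228 pred topdisc [169.4 192.1 202.  224.4]
a scene obs 442 205 484 253 pred topdisc [447.8 203.3 483.7 228.5]
t 38.6 p [506.9 283.2 118.9] yaw 88.0 tilt 0.031 w 87.1 F [-0.1  0.  -0.5] q [ 0.31  0.63  1.67  0.01  0.81 -1.23]
 zaxis [ 0.026  0.018 -1.   ]
```

View pics/b2.png

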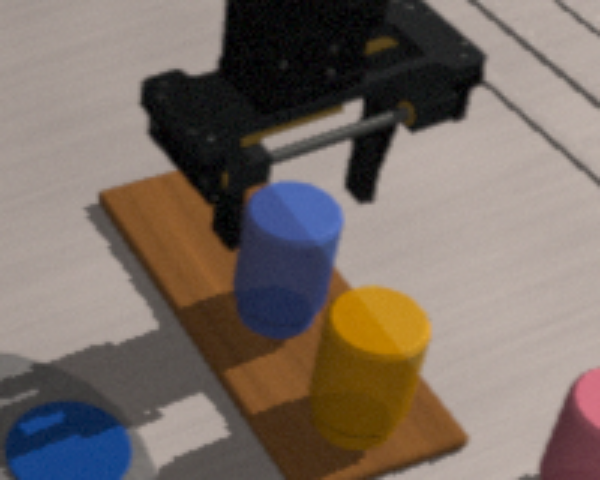

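>>> {"api": "carry_out", "payload": {"steps": [[[0,0.1,-1],0,0],[[0,0,-1],0,0],[[0,0,-0.8],0,0],[[0,0,0],0,0]]}}

```text
time: 39.1
position: [0.5063, 0.2842, 0.0886]
tool_rot: [0.719, 0.695, 0.015, 0.003]
ft_force: [-0.2, -0.3, -0.1]
grip_width: 0.0871
```

Run:
```python
from h import *
st()
```

```text
t 39.1 p [506.3 284.2  88.6] yaw 88.0 tilt 0.031 w 87.1 F [-0.2 -0.3 -0.1] q [ 0.31  0.68  1.69  0.01  0.74 -1.23]
 zaxis [ 0.025  0.017 -1.   ]
```

>>> {"api": "carry_out", "payload": {"steps": [[[0,0,0],0,0.3],[[0,0,0],0,0.6],[[0,0,0],0,1],[[0,0,0],0,1],[[0,0,0],0,1],[[0,0,0],0,1],[[0,0,0],0,1]]}}

```text
time: 39.8
position: [0.506, 0.284, 0.0879]
tool_rot: [0.719, 0.695, 0.015, 0.002]
ft_force: [-0.1, 0.7, -1.5]
grip_width: 0.0615
```

>>> {"api": "carry_out", "payload": {"steps": [[[0,0,1],0,1],[[0,0,2],0,1],[[0,0,2.5],0,1],[[0,0,2.5],0,1],[[0,0,2],0,1],[[0.8,-3,0],0,1],[[1,-4,0],0,1],[[1,-4,0],0,1],[[1,-4,0],0,1],[[0,0,0],0,1]]}}

```text
time: 40.8
position: [0.544, 0.1303, 0.1984]
tool_rot: [0.717, 0.697, 0.017, 0.004]
ft_force: [0.9, 0.6, -1.2]
grip_width: 0.0612
```

Run:
```python
from h import *
st()
```

```text
t 40.8 p [544.  130.3 198.4] yaw 88.4 tilt 0.034 w 61.2 F [ 0.9  0.6 -1.2] q [ 0.03  0.49  1.67  0.02  0.95 -1.53]
 zaxis [ 0.03   0.017 -0.999]
```

>>> {"api": "carry_out", "payload": {"steps": [[[0.2,-2.2,-1],0,1],[[0,0,-2],0,1],[[0,0,-2.5],0,1],[[0,0,-2],0,1],[[0,0,-1],0,1],[[0,0,0],0,1]]}}

```text
time: 41.4
position: [0.5471, 0.1078, 0.1156]
tool_rot: [0.718, 0.695, 0.019, 0.006]
ft_force: [-1.1, 0.5, -1.6]
grip_width: 0.0614
```

Run:
```python
from h import *
st()
```

```text
t 41.4 p [547.1 107.8 115.6] yaw 88.1 tilt 0.041 w 61.4 F [-1.1  0.5 -1.6] q [-0.02  0.61  1.74  0.03  0.75 -1.57]
 zaxis [ 0.036  0.018 -0.999]
```

>>> {"api": "carry_out", "payload": {"steps": [[[0,-0.1,-0.9],0,1],[[0,0,-0.9],0,1],[[-0.2,0,-0.6],0,1],[[-0.1,0,-0.3],0,1],[[0,0,0],0,1]]}}

```text
time: 41.9
position: [0.5454, 0.1078, 0.0891]
tool_rot: [0.718, 0.696, 0.021, 0.008]
ft_force: [-0.2, -0.2, -2.2]
grip_width: 0.0612
```

Run:
```python
from h import *
st()
```

```text
t 41.9 p [545.4 107.8  89.1] yaw 88.2 tilt 0.045 w 61.2 F [-0.2 -0.2 -2.2] q [-0.02  0.65  1.76  0.03  0.68 -1.58]
 zaxis [ 0.041  0.018 -0.999]
```

>>> {"api": "carry_out", "payload": {"steps": [[[0.1,-0.1,-0.3],0,1],[[0,0,-0.2],0,1],[[0,0,-0.2],0,1]]}}

```text
time: 42.2
position: [0.548, 0.1067, 0.0829]
tool_rot: [0.718, 0.696, 0.023, 0.009]
ft_force: [1.0, -0.4, 7.7]
grip_width: 0.0612
```

Run:
```python
from h import *
st()
```

```text
t 42.2 p [548.  106.7  82.9] yaw 88.2 tilt 0.049 w 61.2 F [ 1.  -0.4  7.7] q [-0.02  0.67  1.76  0.03  0.67 -1.58]
 zaxis [ 0.045  0.019 -0.999]
```

>>> {"api": "carry_out", "payload": {"steps": [[[0,0,0],0,0.5],[[0,0,0],0,0],[[0,0,0],0,0],[[0,0,0],0,0],[[0,0,2],0,0],[[0,0,3.5],0,0],[[0,0,4],0,0],[[0,0,3],0,0],[[1,2,0],0,0],[[1.2,3,0],0,0]]}}

```text
time: 43.2
position: [0.5689, 0.1547, 0.2134]
tool_rot: [0.72, 0.694, 0.022, 0.009]
ft_force: [0.3, -0.2, -1.3]
grip_width: 0.087
```

>>> {"api": "carry_out", "payload": {"steps": [[[1.2,3,0],0,0],[[1.2,3,0],0,0],[[1.2,3,0],0,0],[[0.6,2,0],0,0],[[0,0,0],0,0],[[0,0,0],0,0]]}}

```text
time: 43.8
position: [0.6132, 0.2719, 0.2151]
tool_rot: [0.719, 0.695, 0.024, 0.01]
ft_force: [-0.1, 0.0, -0.4]
grip_width: 0.0872
```

Run:
```python
from h import *
st()
```

```text
t 43.8 p [613.2 271.9 215.1] yaw 88.1 tilt 0.052 w 87.2 F [-0.1  0.  -0.4] q [ 0.25  0.6   1.38  0.01  1.11 -1.29]
 zaxis [ 0.049  0.019 -0.999]
```

>>> {"api": "carry_out", "payload": {"steps": [[[-0.1,0.3,-2],0,0],[[0,0,-2],0,0],[[0,0,-2],0,0],[[0,0,-1.5],0,0],[[0,0,0],0,0]]}}

```text
time: 44.3
position: [0.6104, 0.2688, 0.1389]
tool_rot: [0.72, 0.693, 0.023, 0.011]
ft_force: [-0.4, 0.2, -0.6]
grip_width: 0.0869
```

Run:
```python
from h import *
st()
```

```text
t 44.3 p [610.4 268.8 138.9] yaw 87.8 tilt 0.051 w 86.9 F [-0.4  0.2 -0.6] q [ 0.25  0.69  1.45  0.    0.95 -1.29]
 zaxis [ 0.048  0.016 -0.999]
```

>>> {"api": "carry_out", "payload": {"steps": [[[0.1,0.6,0],0,0],[[0,0,-1],0,0],[[0,0.1,-1.5],0,0],[[0,0,-1],0,0],[[0,0,0],0,0]]}}

```text
time: 44.8
position: [0.6126, 0.2746, 0.104]
tool_rot: [0.721, 0.692, 0.024, 0.012]
ft_force: [-0.6, -0.0, 0.7]
grip_width: 0.087
```

Run:
```python
from h import *
st()
```

```text
t 44.8 p [612.6 274.6 104. ] yaw 87.7 tilt 0.054 w 87.0 F [-0.6 -0.   0.7] q [ 0.25  0.74  1.46  0.    0.89 -1.28]
 zaxis [ 0.051  0.017 -0.999]
```

>>> {"api": "carry_out", "payload": {"steps": [[[0,0,-0.8],0,0],[[0,0,-0.7],0,0],[[0,0,0],0,0.3],[[0,0,0],0,0.6],[[0,0,0],0,1],[[0,0,0],0,1],[[0,0,0],0,1],[[0,0,0],0,1],[[0,0,0],0,1]]}}

```text
time: 45.7
position: [0.6127, 0.2748, 0.0877]
tool_rot: [0.721, 0.693, 0.024, 0.012]
ft_force: [0.8, 0.6, -0.2]
grip_width: 0.0611
```

>>> {"api": "carry_out", "payload": {"steps": [[[0,0,1],0,1],[[0,0,2],0,1],[[0,0,3],0,1],[[0,0,3],0,1],[[0,0,2.5],0,1],[[0,-3,0],0,1],[[0,-4,0],0,1],[[0,-4,0],0,1],[[0,-4,0],0,1],[[0,-4,0],0,1]]}}

```text
time: 46.7
position: [0.6107, 0.0855, 0.2138]
tool_rot: [0.717, 0.696, 0.027, 0.013]
ft_force: [0.6, -0.6, -1.9]
grip_width: 0.0612
```

>>> {"api": "carry_out", "payload": {"steps": [[[0,-4,0],0,1],[[0,-2.5,0],0,1],[[0,-1,0],0,1],[[0,0,0],0,1],[[0,0,0],0,1]]}}

```text
time: 47.2
position: [0.6106, 0.003, 0.2173]
tool_rot: [0.719, 0.694, 0.028, 0.015]
ft_force: [0.4, -0.3, -1.7]
grip_width: 0.0613
```

Run:
```python
from h import *
st()
```

```text
t 47.2 p [610.6   3.  217.3] yaw 88.0 tilt 0.064 w 61.3 F [ 0.4 -0.3 -1.7] q [-0.19  0.52  1.54  0.03  1.02 -1.74]
 zaxis [ 0.062  0.018 -0.998]
```

Contact on the coaster is expected at a TCP height of about 83 mm.

>>> {"api": "carry_out", "payload": {"steps": [[[0,-0.8,-1],0,1],[[0,0,-2],0,1],[[0,0,-2.5],0,1],[[0,0,-2.5],0,1],[[0,0,-2],0,1],[[0,0,0],0,1]]}}

```text
time: 47.8
position: [0.6102, 0.002, 0.1125]
tool_rot: [0.715, 0.698, 0.029, 0.015]
ft_force: [-1.5, -0.4, -1.4]
grip_width: 0.0614
```

Run:
```python
from h import *
st()
```

```text
t 47.8 p [610.2   2.  112.5] yaw 88.6 tilt 0.066 w 61.4 F [-1.5 -0.4 -1.4] q [-0.19  0.66  1.62  0.04  0.8  -1.77]
 zaxis [ 0.063  0.019 -0.998]
```

>>> {"api": "carry_out", "payload": {"steps": [[[0.1,-0.7,-0.8],0,1],[[0,0,-0.8],0,1],[[0,0,-0.5],0,1],[[0,0,0],0,1]]}}

```text
time: 48.2
position: [0.6127, -0.0043, 0.0911]
tool_rot: [0.714, 0.699, 0.03, 0.016]
ft_force: [0.2, -0.3, -1.9]
grip_width: 0.0613
```

Run:
```python
from h import *
st()
```

```text
t 48.2 p [612.7  -4.3  91.1] yaw 88.8 tilt 0.068 w 61.3 F [ 0.2 -0.3 -1.9] q [-0.2   0.7   1.63  0.05  0.76 -1.79]
 zaxis [ 0.065  0.019 -0.998]
```

>>> {"api": "carry_out", "payload": {"steps": [[[-0.1,-0.1,-0.4],0,1],[[0,0,-0.3],0,1],[[0,0,-0.2],0,1]]}}

```text
time: 48.5
position: [0.6128, -0.0057, 0.0831]
tool_rot: [0.714, 0.699, 0.031, 0.018]
ft_force: [0.6, -0.0, -1.8]
grip_width: 0.0612
```

Run:
```python
from h import *
st()
```

```text
t 48.5 p [612.8  -5.7  83.1] yaw 88.8 tilt 0.071 w 61.2 F [ 0.6 -0.  -1.8] q [-0.21  0.71  1.64  0.05  0.73 -1.79]
 zaxis [ 0.069  0.018 -0.997]
```

>>> {"api": "carry_out", "payload": {"steps": [[[0,0,-0.15],0,1],[[0,0,-0.1],0,1]]}}

```text
time: 48.7
position: [0.614, -0.0057, 0.0826]
tool_rot: [0.714, 0.699, 0.032, 0.019]
ft_force: [-3.5, 0.1, 6.8]
grip_width: 0.0612
```

Run:
```python
from h import *
st()
```

```text
t 48.7 p [614.   -5.7  82.6] yaw 88.8 tilt 0.074 w 61.2 F [-3.5  0.1  6.8] q [-0.21  0.71  1.64  0.05  0.73 -1.79]
 zaxis [ 0.072  0.018 -0.997]
```

>>> {"api": "carry_out", "payload": {"steps": [[[0,0,0],0,0.5],[[0,0,0],0,0],[[0,0,0],0,0],[[0,0,0],0,0],[[0,0,2],0,0],[[0,0,3.5],0,0],[[0,0,4],0,0],[[0,0,4],0,0],[[-1.5,3,0],0,0],[[-2,4,0],0,0]]}}

```text
time: 49.7
position: [0.5823, 0.0607, 0.223]
tool_rot: [0.717, 0.696, 0.034, 0.022]
ft_force: [-0.3, 0.3, -0.7]
grip_width: 0.0867
```

>>> {"api": "carry_out", "payload": {"steps": [[[-2,4,0],0,0],[[-2,4,0],0,0],[[-2,4,0],0,0],[[-2,4,0],0,0],[[-2,4,0],0,0],[[-2,4,0],0,0],[[-2,4,0],0,0],[[0,2,0],0,0],[[0,0,0],0,0]]}}

```text
time: 50.6
position: [0.4348, 0.375, 0.2261]
tool_rot: [0.716, 0.697, 0.038, 0.024]
ft_force: [0.3, -1.2, 0.4]
grip_width: 0.0873
```

```bash
python3 disk.py g,482,-7.5,7 a,611.5,-5.3,7 b,547.7,106.1,7; python3 lidchk.py
python3 - <<'E'
from h import *
t=grab('top');s=grab('scene')
cv2.imwrite('pics/fin.png',np.hstack([cv2.resize(t['pixels'][170:310,240:390,::-1],(400,373)),cv2.resize(s['pixels'][200:340,250:400,::-1],(400,373))]))
E
```

```text
t 50.6 p [434.8 375.  226.1] yaw 88.5 tilt 0.090 w 87.3 F [ 0.3 -1.2  0.4] q [ 0.53  0.45  1.64 -0.03  0.96 -0.99]
 zaxis [ 0.088  0.02  -0.996]
g top obs 315 255 353 293 pred topdisc [319.6 255.2 352.3 287.9]
g scene obs 273 213 314 261 pred topdisc [272.  210.7 307.1 236.2]
a top obs 312 189 350 231 pred topdisc [316.5 187.9 348.9 220. ]
a scene obs 301 262 347 314 pred topdisc [303.4 259.7 341.7 289.9]
b top obs 258 222 297 263 pred topdisc [259.  222.5 291.5 254.9]
b scene obs 341 216 384 264 pred topdisc [346.4 213.5 381.9 239.4]
t 50.7 p [434.6 372.3 225.7] yaw 88.3 tilt 0.088 w 87.1 F [ 0.6  0.1 -0.2] q [ 0.53  0.45  1.64 -0.03  0.96 -1.  ]
 zaxis [ 0.086  0.017 -0.996]
top obs (463, 238, 498, 272) pred for (508,-286.5) [462.3 237.4] [497.9 271.1] [ 507.8 -285.1   87. ]
scene obs (117, 279, 159, 316) pred for (508,-286.5) [115.5 277.6] [159.  315.9] [ 512.3 -286.7   87. ]
```

View pics/fin.png

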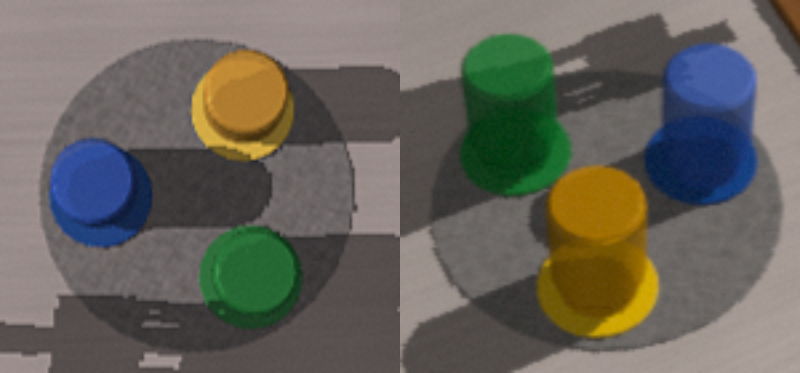

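The final picture shows all three jars upright and centred on their own coasters, within about 1–2 px of where they began. Top-disc edges in the top view: green (336,272), amber (333,204), blue (275,239). The lid outline matches a seated lid in both views, so I'm handing in.

Run:
```python
from h import *
st(); print(robot.hand_in())
```

```text
t 50.9 p [435.7 370.8 225.8] yaw 88.1 tilt 0.088 w 87.4 F [-1.  -0.6  1.2] q [ 0.52  0.45  1.64 -0.03  0.96 -0.99]
 zaxis [ 0.086  0.017 -0.996]
the job is handed in; nothing more can be done
None
```

I moved the three jars onto the board still upturned, closed the pot with the red lid, then put each jar back on the coaster of its own colour. I handed in at 50.9 s of the 144 s allowed; no verdict was reported.

**Lid:** its outline in both cameras matches a lid seated on the pot to about 1–2 px (roughly 2–3 mm). It touched down at the expected height.

**Jars:** all three look upright and centred to about 2–4 mm, against the 13 mm allowed. The tamper was never approached, but I did not re-measure it at the end.

**Checks that disagreed:**
- **Cameras:** the two views differ by 2–3 mm along x, so I used averages.
- **Tool tilt:** it drifted up to 0.09 rad by the end, and was about 0.07 rad when the last jar was released. No jar shows a visible lean.
- **Blue jar:** when I came down to fetch it from the board, the gripper was about 14 mm off to one side. I corrected this before going lower, with no contact force measured and the jar still upright.

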